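# Hold a tensioner spring down in the lever press for its clip

## Robot

A 6-joint arm with a two-finger parallel gripper is mounted at the origin on the work surface. World frame = base frame: x ahead of the robot, y to its left, z up, the work surface at z = 0. Lengths are in m, angles in rad, forces in N, time in s.
With the tool pointing down it reaches from about 0.35 to 0.775 m from the base axis. Payload 7.3 kg.
Tool frame: the origin (TCP) lies at the very end of the fingers, on their centre line; the grasp point (between the pads) lies 19 mm behind it; x points along the fingers, y is the direction in which the jaws open and shut, and the axes are right-handed (so a half turn about x gives the same grasp; the last joint's range is limited). The gripper opens to 92 mm and grips with 3 to 60 N. Pads are 19 mm wide; open, the fingers measure 130 mm over their backs; the gripper's body (75 mm by 190 mm) begins 47 mm behind the grasp point.
Start: joints at [1.168, 0.342, 1.524, -0, 1.275, -0.146], TCP at [0.133, 0.508, 0.207] pointing down, gripper open.
Joint ranges: [-2.53, 2.53], [-0.77, 2.02], [0.04, 2.7], [-1, 4.14], [0.28, 2.66], [-3.11, 3.11]. Speed limits (rad/s): [2.57, 2.57, 3.14, 3.14, 3.14, 3.14].

## Interface

Orientations are given as [roll, pitch, yaw] about the fixed x, y, z axes, in that order (R = Rz(yaw) Ry(pitch) Rx(roll)).
In Python, from cell import robot gives the robot as it stands.
- The arm moves only by the tool play_rows, never from a script. Its argument "moves" is a list that holds one entry, the list of rows, each a list of 5 numbers: the shift along the tool's x, y, z in m, then the turn about the tool's x in degrees, then the opening, from -1 (shut) to 1 (fully open), so that 0 is half open. A call has exactly 10 rows; each row shifts and turns the pose as measured when the row begins, along the tool's axes as they then stand; what a row does not reach is not made up. A row lasts 1/10 s, in which the tool goes at most 50 mm and 8.59 degrees, less where a joint would pass 70% of its speed; a pose out of reach is approached as far as the arm can. A call with a gripper value outside its range is refused whole. The fingers move at their own pace and stop on an object; "grip_force" is the grip in N (left out, the last holds). Time passes only in rows, so rows that do not move let the fingers close, or fill a call up. It gives the time, the measured TCP pose, the force and the opening at its end, in the units of the state.
- robot.observe(): the state, without advancing time (a new reading comes with each control period).
- robot.read_camera(name): name is "scene" or "top" or "wrist"; returns the picture (480x640x3 uint8, red, green, blue); there is no depth.
- robot.get_calibration(name): a dict with "mtx" (3x3 intrinsics, pixels), "view" (4x4, takes a point from world to camera coordinates). Camera axes: x right, y up, looking along -z (the intrinsics and any distortion apply to the point x, -y, -z); pixel columns grow to the right and rows downward; lengths in m; the calibration is good to about 2 mm. A picture is of the moment at which its call begins: read the wrist's pose just before it. get_calibration takes no time and is no camera call; for the wrist camera it gives the pose at the moment of the call.
- robot.hand_in(): hands the job in, once; it reports no verdict.
Trained networks look in the newest picture that a camera, given by its name, has taken for a name from the list of things; names that differ only in an ending like _2 or _b are one class to them, and where a whole thing is asked for, a point or a joint stands for the part that bears it (a point fixed in the world has none). Each returns a list of dicts, best first, with "score" (0 to 1); they miss things now and then, are a little off and sometimes report something else, mostly with a low value. They report only what shows in the picture. A call takes as long as a camera call.
- robot.spot_in(camera, label): "point" ([column, row] in pixels, amid what is visible of it).
The state is a dict: "time": time; "qpos": joint angles; "qvel": joint speeds; "joint_efforts": joint torques, N m; "tool_pos": TCP position; "tool_rot": TCP orientation; "contact_force": force on the tool from outside, world axes, zero at the start; "torque": the same for the moment, N m; "opening": finger opening in m.
Only numpy, scipy, OpenCV 4.12 (cv2) and the standard library are available. Lean on these libraries where they do the work, as an engineer would, in place of code of your own. Each camera call takes 0.05 s, during which the arm holds its last target.

## Task

Lay the tensioner arm that carries the spring unit flat on the bed of the lever press, with its upright stud under the middle of the ram's forked foot, and let go of it. Then pull the press lever down until the foot has pushed the spring cap down about 12 mm, so that the clip groove in the stud stands clear above the cap but the spring is never squeezed solid. Finish while still holding the lever there, steady, so that the clip can be fitted, and leave the other things on the bench alone.

Things in the scene. Friction and masses are not known exactly. Their poses are not given: they have to be found in the camera images.
- tensioner: Belt tensioner arm with a spring unit: bare cast aluminium, loose, about 0.4 kg, 187 mm long. Origin: underside, mid-length; x along the arm to the spring end, z up. A bar 28 mm wide, 18 mm thick (x -69 to +53 mm) joins a pivot boss (36 mm across, 24 high, x = -75 mm) to a round spring housing (48 mm across, 30 high, x = +70 mm). Flat underside; centre of mass near x = +24 mm.
- stud_tip (a point): Top end of the upright 8 mm steel stud in the middle of the spring housing, 56 mm above the arm's underside. Round the stud sit a coil spring and on it the cap, a steel ring 44 mm across, 4 mm thick, its top 52 mm above the underside while the spring is free. The stud's clip groove lies 42.5 to 44.5 mm above the underside.
- bar_grip (a point): Point in the middle of the tensioner arm's bar, 9 mm above its underside, 106 mm from the stud axis (at the arm's x = -36 mm). Gripped here across its 28 mm width, from above, the gripper stays clear of the press head while the stud is under the ram.
- spring_cap (a joint): How far the spring cap is pressed down along the stud, m: 0 free, 0.012 wanted, 0.018 squeezed solid on the housing rim. Spring force about 12 N at the start, 41 N at 12 mm.
- press: Hand lever press, dark cast iron, fixed, 232 mm high (its ram 335). Origin: on the bench straight below the ram's axis; its open front looks along its -x. Base 110 mm wide, x -90 to +150 mm; on it a flat steel bed 90 mm wide, x -90 to +40 mm, top 45 mm above the bench. Column at x 68 to 123 mm. Head 70 mm wide, x -36 mm and back, its underside 156 mm above the bench.
- ram_foot (a point): Middle of the ram's forked foot, level with the undersides of its two legs, on the ram's axis: 117 mm above the bench with the lever up. The legs are 20 mm long (along the press's x), 8 mm thick and 26 mm high, with an 18 mm gap between them (along y): the stud passes up through the gap while the legs press on the cap.
- press_ram: The press's square steel ram (24 mm) with its forked foot. Origin as point ram_foot. It moves straight down 24 mm for each radian of the lever.
- lever_handle: Steel rod (12 mm) and black ball knob of the press lever, on the press's -y side (right-hand side seen from its front). Origin on the press's middle plane at the lever's turning axis.
- press_lever (a joint): Lever angle, rad: 0 up at its stop (pointing up and to the front, 0.95 rad above level), growing as it is pulled forward and down, to 1.7. A return spring lifts it if let go. With the tensioner arm in place the foot meets the cap at about 0.83 and has pressed it 12 mm at about 1.35. Pull needed at the knob: about 2 N free, about 9 N with the cap 12 mm down.
- lever_knob (a point): Centre of the black ball knob (34 mm across), 180 mm from the pivot. It swings in the upright plane along the press's x, 80 mm to the -y side of the ram axis: 336 mm above the bench with the lever up, about 120 mm with the cap 12 mm down.
- lever_pivot (a point): Point on the lever's turning axis in the plane in which the knob swings: 36.5 mm behind the ram axis (press x), 190 mm above the bench. The axis runs along the press's y.
- plain_arm: A like aluminium arm without a spring unit: it ends in a flat round pad 48 mm across and 18 mm high. Not for this job. Loose. Origin as for the tensioner arm.
- carton_a: Closed blue carton with a blank white label, 66 x 60 x 64 mm, loose, full of nuts. Origin under its middle.
- carton_b: Closed blue carton with a blank white label, 58 x 58 x 50 mm, loose. Origin under its middle.
- caster: Zinc caster with a 50 mm rubber wheel, standing upside down on its 66 x 46 mm plate, 77 mm high, loose. Origin under its plate.
- pipe_half_ring: Black rubber half ring, 82 mm across and 14 mm thick, lying flat, loose. Origin on its underside, near the middle of its extent.
- clip_pliers: Clip pliers with black grips, 155 mm long, lying flat, loose. Origin on the underside, near the pivot; jaws to x.
- clip_dish: Round steel dish with spring clips, 72 mm across and 12 mm high, loose. Origin under its middle.

How it is judged:
By the outcome, as a careful person would: the job done as asked, in the order asked, and still so for the second after the job is handed in, while the arm keeps its last pose, push and grip.
It also fails if it takes over 61 s, if anything falls off the work surface, if the arm or the gripper's body presses on something with over 40 N, if the wrist force passes 120 N, or if a joint passes its speed limit or range.

## Working session

There is one attempt and no reset: what is moved stays moved. The work goes in short steps, Python scripts to look and compute and a tool call to move; the robot and the scene stay as the last step left them, time stands still between calls to the robot, and variables do not carry over. Pictures are saved under pics/ and viewed, and the job is handed in when it is done.

Besides the shell and the picture viewer there is one more tool, called after "Request:" as name(argument=value, ...), one argument or row to a line, values as JSON. play_rows: Moves the arm, as the interface text tells. Its arguments: {"type":"object","properties":{"moves":{"type":"array"},"grip_force":{"type":"number"}},"required":["moves"]}

```bash
ls; mkdir -p pics; python3 - <<'E'
from cell import robot
import cv2
print(robot.observe())
for c in ("scene","top","wrist"):
    im=robot.read_camera(c); cv2.imwrite(f"pics/a_{c}.png",im[:,:,::-1])
    k=robot.get_calibration(c); print(c,k)
E
```

```text
pics
{'time': 0.0, 'qpos': array([ 1.16803114e+00,  3.42718322e-01,  1.52502874e+00,  3.56436641e-06,
        1.27535770e+00, -1.46000910e-01]), 'qvel': array([-0.00020182, -0.00098924,  0.00029205,  0.00212295,  0.00035221,
       -0.00043369]), 'joint_efforts': array([ 6.36779569e-04, -4.31261230e+01, -2.44223320e+01,  7.16964249e-02,
        5.60149492e-02, -1.32702880e-04]), 'tool_pos': array([0.13313234, 0.5073947 , 0.20594316]), 'tool_rot': array([-1.71905128,  1.56928421, -1.9758166 ]), 'contact_force': array([0.35550856, 0.29212417, 0.12249689]), 'torque': array([-0.01831729,  0.01042246,  0.02462438]), 'opening': 0.0920031209837704}
scene {'mtx': array([[446.54001905,   0.        , 313.15883927],
       [  0.        , 446.54001905, 247.66875739],
       [  0.        ,   0.        ,   1.        ]]), 'view': array([[-0.76237912,  0.64696045,  0.0148408 ,  0.41302401],
       [-0.5392776 , -0.64782799,  0.53805071,  0.16524697],
       [ 0.35771182,  0.40219531,  0.84278181, -1.22208682],
       [ 0.        ,  0.        ,  0.        ,  1.        ]])}
top {'mtx': array([[442.955
[... 212 characters left out ...]
    [ 0.98993168, -0.01412986,  0.14083894, -0.56922824],
       [-0.14095333, -0.00745047,  0.98998821, -1.2093718 ],
       [ 0.        ,  0.        ,  0.        ,  1.        ]])}
wrist {'mtx': array([[404.98992594,   0.        , 312.0339645 ],
       [  0.        , 404.98992594, 234.15730744],
       [  0.        ,   0.        ,   1.        ]]), 'view': array([[ 2.54982572e-01,  9.66945472e-01, -5.85504451e-04,
        -5.23457068e-01],
       [-9.35249027e-01,  2.46470394e-01, -2.54089754e-01,
         3.23355716e-02],
       [-2.45546627e-01,  6.53360514e-02,  9.67180466e-01,
        -3.89419229e-01],
       [ 0.00000000e+00,  0.00000000e+00,  0.00000000e+00,
         1.00000000e+00]])}
```

View pics/a_scene.png

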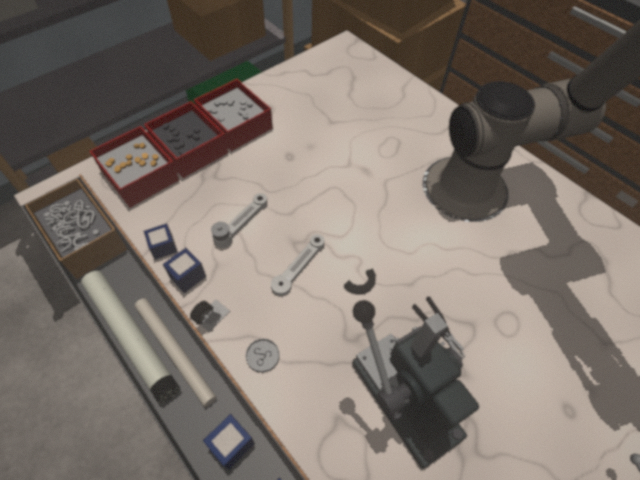

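View pics/a_top.png

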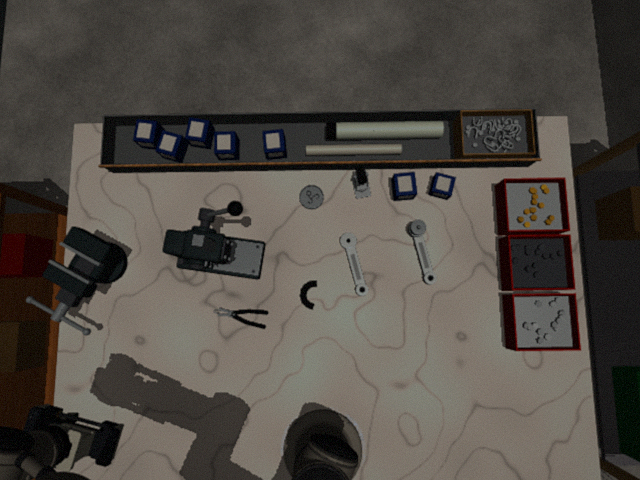

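```bash
python3 - <<'E'
from cell import robot
for c in ("scene","top"):
    for n in ("tensioner","stud_tip","bar_grip","plain_arm","press","ram_foot","lever_knob","lever_pivot","lever_handle"):
        if c=="scene" and n in("bar_grip",) or True:
            print(c,n,[(round(d["score"],2),[round(float(v),1) for v in d["point"]]) for d in robot.spot_in(c,n)[:3]])
print(robot.observe()["time"])
E
```

```text
scene tensioner [(0.76, [237.9, 226.0]), (0.62, [421.2, 386.7])]
scene stud_tip [(0.79, [237.7, 223.0])]
scene bar_grip [(0.64, [235.0, 223.4])]
scene plain_arm [(0.88, [295.3, 268.1]), (0.74, [446.5, 319.5]), (0.69, [367.6, 283.6])]
scene press [(0.56, [418.0, 387.7])]
scene ram_foot [(0.62, [426.2, 334.8])]
scene lever_knob [(0.83, [383.9, 369.8])]
scene lever_pivot [(0.77, [419.7, 384.6])]
scene lever_handle [(0.95, [383.6, 373.2])]
top tensioner [(0.72, [422.4, 248.9]), (0.49, [212.5, 212.7])]
top stud_tip [(0.88, [424.0, 249.8])]
top bar_grip [(0.68, [421.7, 245.2])]
top plain_arm [(0.7, [352.6, 264.0])]
top press [(0.84, [214.6, 252.5]), (0.28, [213.0, 212.3])]
top ram_foot [(0.61, [201.6, 240.3])]
top lever_knob [(0.75, [212.7, 212.6]), (0.56, [420.6, 246.0])]
top lever_pivot [(0.73, [212.9, 247.6])]
top lever_handle [(0.69, [214.5, 209.4])]
1.05
```

```bash
python3 - <<'E'
import cv2
t=cv2.imread("pics/a_top.png"); s=cv2.imread("pics/a_scene.png")
g=lambda im,x,y,w,h,k:cv2.convertScaleAbs(cv2.resize(im[y:y+h,x:x+w],None,fx=k,fy=k,interpolation=cv2.INTER_CUBIC),alpha=1.6)
cv2.imwrite("pics/z1.png",g(t,380,200,100,100,6))
cv2.imwrite("pics/z2.png",g(t,150,190,130,100,6))
cv2.imwrite("pics/z3.png",g(s,340,280,150,190,3))
cv2.imwrite("pics/z4.png",g(s,195,180,100,80,7))
E
```

```text
(no output)
```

View pics/z1.png

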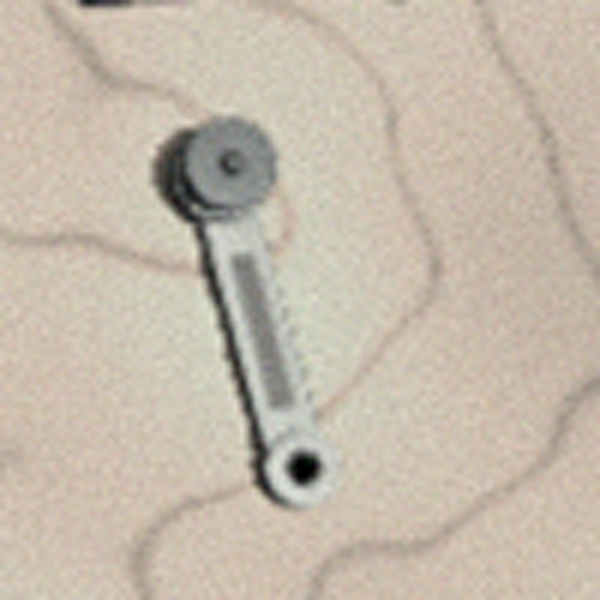

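View pics/z2.png

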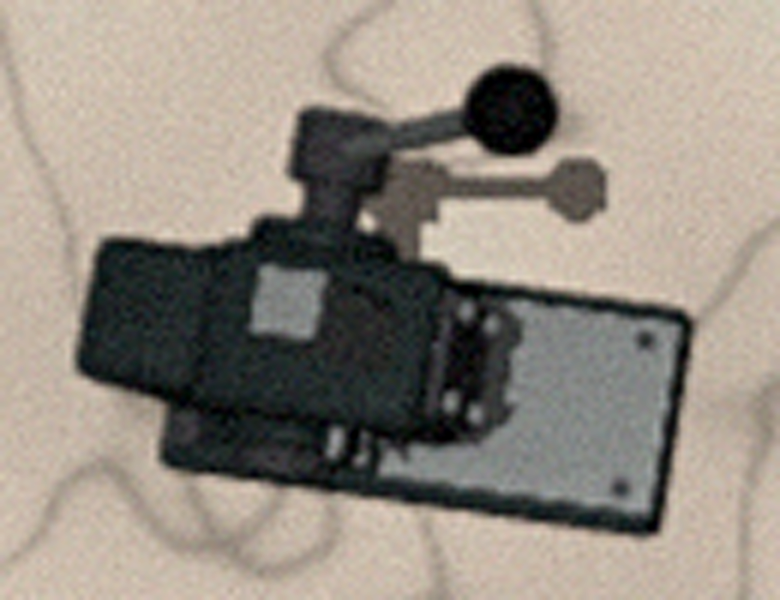

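View pics/z3.png

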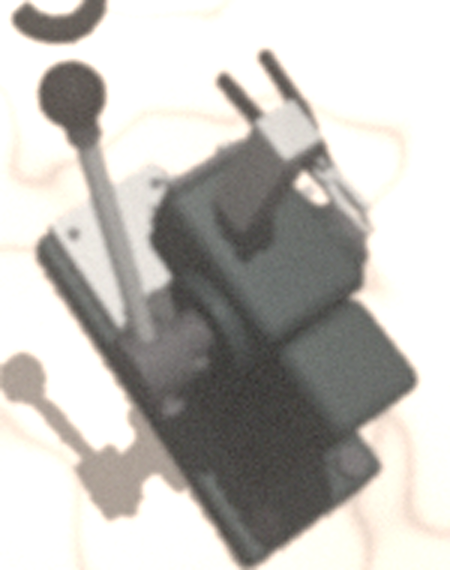

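View pics/z4.png

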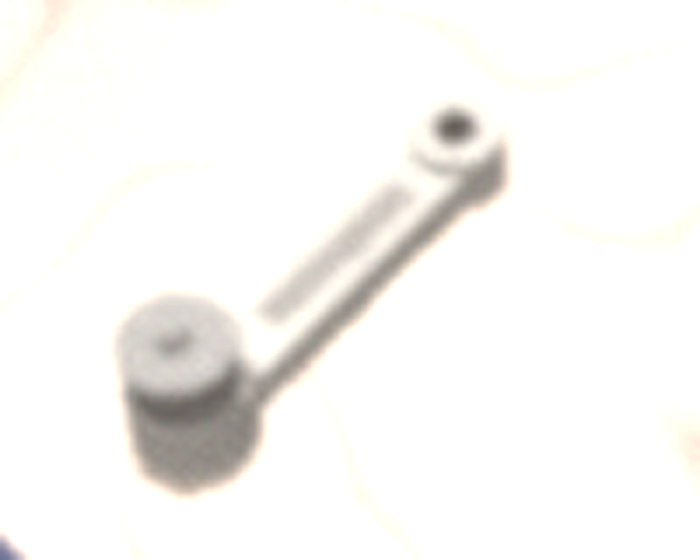

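```bash
cat > h.py <<'E'
import numpy as np
from cell import robot
def proj(c,P,cal=None):
    k=cal or robot.get_calibration(c); P=np.atleast_2d(P)
    q=P@k["view"][:3,:3].T+k["view"][:3,3]; q=q*[1,-1,-1]; u=q@k["mtx"].T
    return u[:,:2]/u[:,2:]
def ray(c,uv,z,cal=None):
    k=cal or robot.get_calibration(c); R=k["view"][:3,:3];t=k["view"][:3,3]
    d=np.linalg.inv(k["mtx"])@[uv[0],uv[1],1.]; d=R.T@(d*[1,-1,-1]); o=-R.T@t
    return o+d*(z-o[2])/d[2]
def uz(x0,y0,k,u,v): return np.array([x0+(u+.5)/k-.5,y0+(v+.5)/k-.5])
def P(pose,loc):
    x,y,a=pose; c,s=np.cos(a),np.sin(a); loc=np.atleast_2d(loc)
    return np.c_[x+c*loc[:,0]-s*loc[:,1],y+s*loc[:,0]+c*loc[:,1],loc[:,2]]
def fit(obs,x0):
    from scipy.optimize import least_squares
    cal={}
    for c,_,_,*k in obs: cal[id(obs)]=0
    def f(p): return np.concatenate([(proj(o[0],P(p,o[2]),o[3] if len(o)>3 else None)[0]-o[1]) for o in obs])
    r=least_squares(f,x0,loss="soft_l1"); return r.x,r.fun.reshape(-1,2)
E
python3 - <<'E'
from h import *
np.set_printoptions(precision=4,suppress=True)
t1=lambda u,v:uz(380,200,6,u,v); t2=lambda u,v:uz(150,190,6,u,v); s3=lambda u,v:uz(340,280,3,u,v); s4=lambda u,v:uz(195,180,7,u,v)
for c,uv,z in (("top",t1(231,163),.054),("scene",s4(175,345),.054),("top",t1(304,468),.024),("scene",s4(455,126),.024),("top",t2(288,302),.335),("scene",s3(293,130),.335),("top",t2(511,110),.336),("scene",s3(72,95),.336)):
    print(c,uv,ray(c,uv,z))
ob=[("top",t1(231,163),[.07,0,.054]),("scene",s4(175,345),[.07,0,.054]),("top",t1(304,468),[-.075,0,.024]),("scene",s4(455,126),[-.075,0,.024])]
print(fit(ob,[.55,-.25,1.8]))
ob=[("top",t2(288,302),[0,0,.335]),("scene",s3(293,130),[0,0,.335]),("top",t2(511,110),[-.0682,-.08,.336]),("scene",s3(72,95),[-.0682,-.08,.336]),
("top",t2(678,322),[-.09,-.045,.045]),("top",t2(645,515),[-.09,.045,.045])]
print(fit(ob,[.55,.27,1.5]))
E
```

```text
top [418.0833 226.75  ] [ 0.6033 -0.2753  0.054 ]
scene [219.5714 228.8571] [ 0.605  -0.2733  0.054 ]
top [430.25   277.5833] [ 0.4627 -0.3095  0.024 ]
scene [259.5714 197.5714] [ 0.4616 -0.3104  0.024 ]
top [197.5833 239.9167] [0.5331 0.2555 0.335 ]
scene [437.3333 323.    ] [0.5321 0.2584 0.335 ]
top [234.75   207.9167] [0.6021 0.1762 0.336 ]
scene [363.6667 311.3333] [0.6016 0.1769 0.336 ]
(array([ 0.5356, -0.2916,  0.2426]), array([[-0.2103, -0.0949],
       [ 0.1747, -0.6979],
       [ 0.0404, -0.0608],
       [-0.1727,  0.4242]]))
(array([0.5332, 0.2571, 1.4121]), array([[-0.7393, -0.0324],
       [-1.1493, -0.2096],
       [-0.4228,  0.3225],
       [ 0.2214,  0.0084],
       [ 0.0241,  0.2706],
       [ 0.1617, -0.1926]]))
```

```bash
cat >> h.py <<'E'
from scipy.spatial.transform import Rotation as Rn
def st():
    o=robot.observe(); R=Rn.from_euler("xyz",o["tool_rot"]).as_matrix(); return o,R
def plan(tgt,yaw=None):
    """world xyz target -> shift in tool axes; yaw = wanted direction of tool y (mod pi)"""
    o,R=st(); d=R.T@(np.array(tgt)-o["tool_pos"])
    print("t %.2f"%o["time"],"pos",o["tool_pos"].round(4),"tool x",R[:,0].round(3),"ydir %.4f"%np.arctan2(R[1,1],R[0,1]),"F",o["contact_force"].round(2),"open %.4f"%o["opening"])
    print("shift tool mm",(d*1000).round(1))
    if yaw is not None:
        a=(yaw-np.arctan2(R[1,1],R[0,1])+np.pi/2)%np.pi-np.pi/2
        print("turn about tool x deg (tool down): %.1f or %.1f"%(-np.degrees(a),-np.degrees(a)+(180 if a>0 else -180)),"q6",o["qpos"][5])
E
python3 - <<'E'
from h import *
k=robot.get_calibration("wrist");print("cam",-k["view"][:3,:3].T@k["view"][:3,3])
o,R=st();print(R.round(3))
T=(.5356,-.2916,.2426); g=P(T,[-.040,0,.15])[0]; print(g)
plan(g,T[2]+np.pi/2)
Pp=(.5332,.2571,1.4121); print(P(Pp,[[-.110,0,.05],[-.25,0,.05],[-.0682,-.08,.336],[-.1293,-.08,.12]]))
E
```

```text
cam [0.0681397  0.52373784 0.38506661]
[[ 0.     0.254  0.967]
 [ 0.     0.967 -0.254]
 [-1.     0.    -0.   ]]
[ 0.49677133 -0.30120909  0.15      ]
t 1.05 pos [0.1333 0.5078 0.2066] tool x [ 0.  0. -1.] ydir 1.3139 F [-0.66  0.04  0.17] open 0.0916
shift tool mm [  56.6 -690.1  557. ]
turn about tool x deg (tool down): -28.6 or 151.4 q6 -0.14598175652686143
[[0.51581658 0.14848224 0.05      ]
 [0.49369224 0.01024146 0.05      ]
 [0.60141701 0.17711451 0.336     ]
 [0.59176132 0.11678228 0.12      ]]
```

Request:
play_rows(
  moves=[
    [[0, -0.035, 0.035, 0, 1], [0, -0.035, 0.035, 0, 1], [0, -0.035, 0.035, 0, 1], [0, -0.035, 0.035, 0, 1], [0, -0.035, 0.035, 0, 1], [0, -0.035, 0.035, 0, 1], [0, -0.035, 0.035, 0, 1], [0, -0.035, 0.035, 0, 1], [0, -0.035, 0.035, 0, 1], [0, -0.035, 0.035, 0, 1]],
  ],
  grip_force=50,
)

```text
time: 2.05
tool_pos: [0.3861, 0.0784, 0.207]
tool_rot: [0.811, 1.562, 0.566]
contact_force: [1.5, 1.1, -0.2]
opening: 0.0917
```

```bash
python3 - <<'E'
from h import *
plan([.4968,-.3012,.14],.2426+np.pi/2)
E
```

```text
t 2.05 pos [0.3861 0.0784 0.207 ] tool x [ 0.007  0.004 -1.   ] ydir 1.3260 F [ 1.5   1.13 -0.2 ] open 0.0917
shift tool mm [  66.1 -341.8  199. ]
turn about tool x deg (tool down): -27.9 or 152.1 q6 -1.3265814260796795
```

Request:
play_rows(
  moves=[
    [[0.006, -0.038, 0.022, 0, 1], [0.006, -0.038, 0.022, 0, 1], [0.006, -0.038, 0.022, 0, 1], [0.006, -0.038, 0.022, 0, 1], [0.006, -0.038, 0.022, 0, 1], [0.006, -0.038, 0.022, 0, 1], [0.006, -0.038, 0.022, 0, 1], [0, -0.038, 0.022, 0, 1], [0, -0.038, 0.022, 0, 1], [0, 0, 0, -8.5, 1]],
  ],
)

```text
time: 3.05
tool_pos: [0.4996, -0.3251, 0.1633]
tool_rot: [0.295, 1.556, 0.193]
contact_force: [0.5, -0.2, -0.7]
opening: 0.0919
```

Request:
play_rows(
  moves=[
    [[0, 0, 0, -8.5, 1], [0, 0, 0, -8.5, 1], [0, 0, 0, -2.5, 1], [0, 0, 0, 0, 1], [0, 0, 0, 0, 1], [0, 0, 0, 0, 1], [0, 0, 0, 0, 1], [0, 0, 0, 0, 1], [0, 0, 0, 0, 1], [0, 0, 0, 0, 1]],
  ],
)

```text
time: 4.05
tool_pos: [0.4993, -0.3274, 0.1617]
tool_rot: [0.062, 1.557, 0.307]
contact_force: [-0.7, 1.0, -0.5]
opening: 0.0918
```

```bash
python3 - <<'E'
from h import *
import cv2
plan([.4968,-.3012,.03],.2426+np.pi/2)
cal=robot.get_calibration("wrist");im=robot.read_camera("wrist").copy()
T=(.5356,-.2916,.2426)
for l in ([.07,0,.056],[-.075,0,.024],[-.04,0,.018],[-.04,.014,.018],[-.04,-.014,.018],[.03,.014,.018],[.03,-.014,.018]):
    p=proj("wrist",P(T,l),cal)[0]; print(l,p.round(1)); cv2.circle(im,tuple(int(round(v)) for v in p),2,(255,0,0),-1)
cv2.imwrite("pics/w1.png",im[:,:,::-1])
E
```

```text
t 4.05 pos [ 0.4993 -0.3274  0.1617] tool x [ 0.013  0.004 -1.   ] ydir 1.8162 F [-0.73  1.   -0.46] open 0.0918
shift tool mm [131.7  25.9   2.2]
turn about tool x deg (tool down): 0.2 or -179.8 q6 -2.5353957884500904
[0.07, 0, 0.056] [346.2 361.9]
[-0.075, 0, 0.024] [347.4 174. ]
[-0.04, 0, 0.018] [345.7 216.3]
[-0.04, 0.014, 0.018] [362.9 216.3]
[-0.04, -0.014, 0.018] [328.4 216.2]
[0.03, 0.014, 0.018] [360.  295.8]
[0.03, -0.014, 0.018] [327.4 295.7]
```

View pics/w1.png

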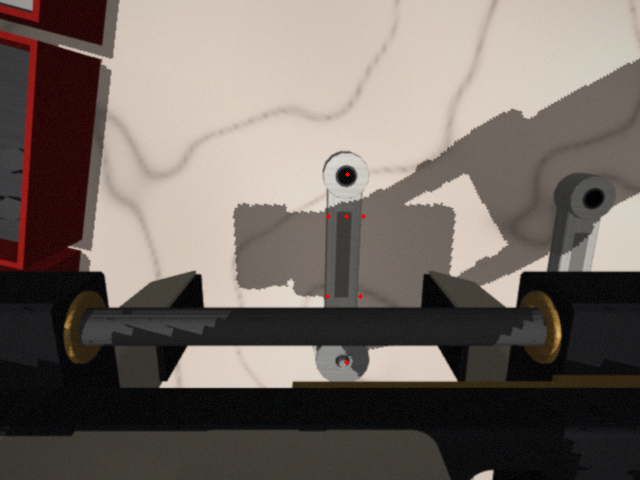

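Request:
play_rows(
  moves=[
    [[0.02, 0.026, 0.003, 0, 1], [0.04, 0, 0, 0, 1], [0.04, 0, 0, 0, 1], [0.03, 0, 0, 0, 0.5], [0.012, 0, 0, 0, 0], [0, 0, 0, 0, 0], [0, 0, 0, 0, 0], [0, 0, 0, 0, 0], [0, 0, 0, 0, 0], [0, 0, 0, 0, 0]],
  ],
)

```text
time: 5.1
tool_pos: [0.5025, -0.304, 0.0229]
tool_rot: [-0.468, 1.546, -0.223]
contact_force: [-0.1, -0.1, 0.5]
opening: 0.0467
```

```bash
python3 - <<'E'
from h import *
plan([.4968,-.3012,.004],.2426+np.pi/2)
E
```

```text
t 5.10 pos [ 0.5025 -0.304   0.0229] tool x [ 0.025 -0.006 -1.   ] ydir 1.8154 F [-0.09 -0.12  0.48] open 0.0467
shift tool mm [18.7  4.3 -5.3]
turn about tool x deg (tool down): 0.1 or -179.9 q6 -2.5053650107823193
```

Request:
play_rows(
  moves=[
    [[0, 0.004, -0.005, 0, 0], [0.01, 0, 0, 0, 0], [0.008, 0, 0, 0, 0], [0, 0, 0, 0, -0.4], [0, 0, 0, 0, -1], [0, 0, 0, 0, -1], [0, 0, 0, 0, -1], [0, 0, 0, 0, -1], [0, 0, 0, 0, -1], [0, 0, 0, 0, -1]],
  ],
  grip_force=58,
)

```text
time: 6.1
tool_pos: [0.4972, -0.3017, 0.0043]
tool_rot: [-0.502, 1.544, -0.258]
contact_force: [-0.9, -0.7, -0.0]
opening: 0.0007
```

```bash
python3 - <<'E'
from h import *
plan([.4968,-.3012,.004],.2426+np.pi/2)
E
```

```text
t 6.10 pos [ 0.4972 -0.3017  0.0043] tool x [ 0.026 -0.007 -1.   ] ydir 1.8153 F [-0.92 -0.7  -0.03] open 0.0007
shift tool mm [ 0.3  0.6 -0.2]
turn about tool x deg (tool down): 0.1 or -179.9 q6 -2.509084305984074
```

```bash
python3 - <<'E'
from h import *
import cv2
im=robot.read_camera("wrist");cv2.imwrite("pics/w2.png",im[:,:,::-1])
im=robot.read_camera("scene");cv2.imwrite("pics/s2.png",cv2.resize(im[150:330,130:370],None,fx=3,fy=3)[:,:,::-1])
E
```

```text
(no output)
```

View pics/w2.png

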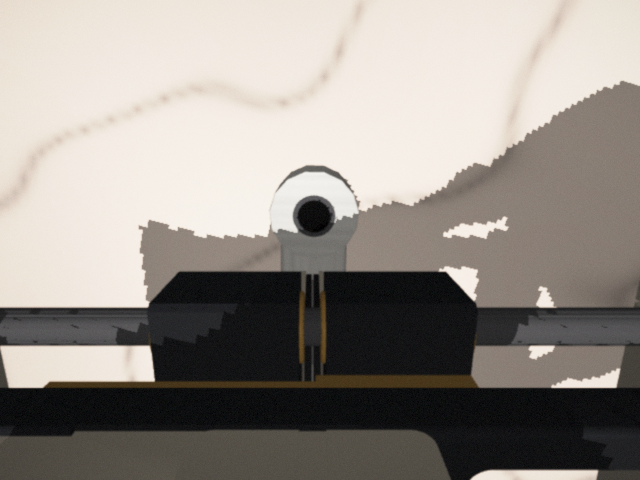

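View pics/s2.png

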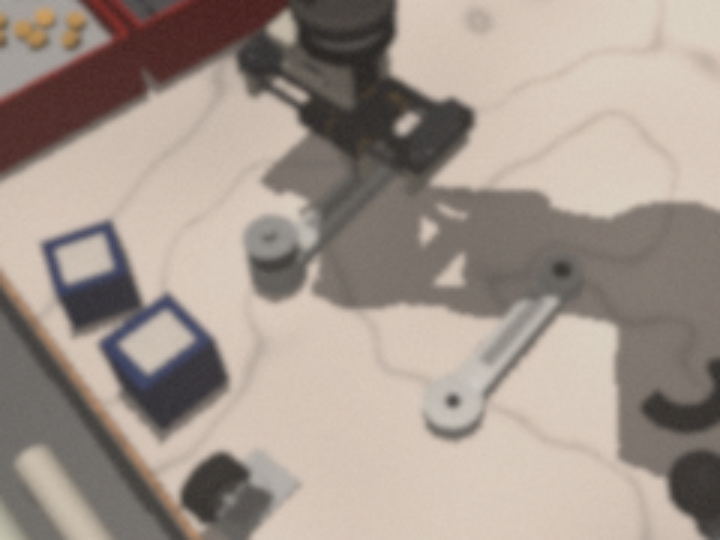

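```bash
python3 - <<'E'
from h import *
import cv2
k=robot.get_calibration("wrist");o,R=st()
T=(.5356,-.2916,.2426)
print("boss",proj("wrist",P(T,[-.075,0,.024]),k), "boss px seen 314,215 ->",ray("wrist",(314,215),.024))
for d in (0,.019,.04,.066):
    for y in (-.0475,0,.0475): print(d,y,proj("wrist",o["tool_pos"]+R@[-d,y,0],k).round(0))
print("cam in tool",R.T@(-k["view"][:3,:3].T@k["view"][:3,3]-o["tool_pos"]))
for n in("scene",):
    print(proj(n,[o["tool_pos"],o["tool_pos"]-R[:,0]*.066,P(T,[-.04,0,.018])[0],P(T,[-.075,0,.024])[0],P(T,[.07,0,.056])[0]]), o["opening"])
E
```

```text
boss [[316.45187438 213.23883087]] boss px seen 314,215 -> [ 0.46373199 -0.31038837  0.024     ]
0 -0.0475 [[214. 277.]]
0 0 [[315. 277.]]
0 0.0475 [[416. 277.]]
0.019 -0.0475 [[203. 293.]]
0.019 0 [[315. 293.]]
0.019 0.0475 [[428. 293.]]
0.04 -0.0475 [[188. 315.]]
0.04 0 [[316. 315.]]
0.04 0.0475 [[443. 315.]]
0.066 -0.0475 [[164. 353.]]
0.066 0 [[316. 353.]]
0.066 0.0475 [[469. 353.]]
cam in tool [-0.17839842 -0.00129319 -0.06770163]
[[251.23363009 211.19120853]
 [249.19135888 194.79408556]
 [250.93171883 208.01061508]
 [259.39888802 197.98356542]
 [219.61252373 227.66566094]] 0.00010963970667208177
```

```bash
python3 - <<'E'
from h import *
import cv2
im=robot.read_camera("scene")[:,:,::-1]
cv2.imwrite("pics/s3.png",cv2.convertScaleAbs(cv2.resize(im[165:245,200:300],None,fx=7,fy=7,interpolation=cv2.INTER_CUBIC),alpha=1.7))
im=robot.read_camera("top")[:,:,::-1]
cv2.imwrite("pics/t3.png",cv2.convertScaleAbs(cv2.resize(im[210:300,375:475],None,fx=6,fy=6,interpolation=cv2.INTER_CUBIC),alpha=1.7))
E
```

```text
(no output)
```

View pics/s3.png

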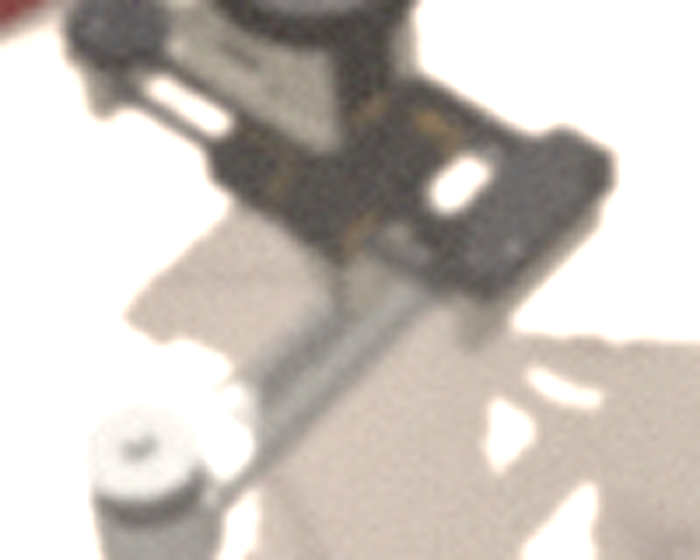

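View pics/t3.png

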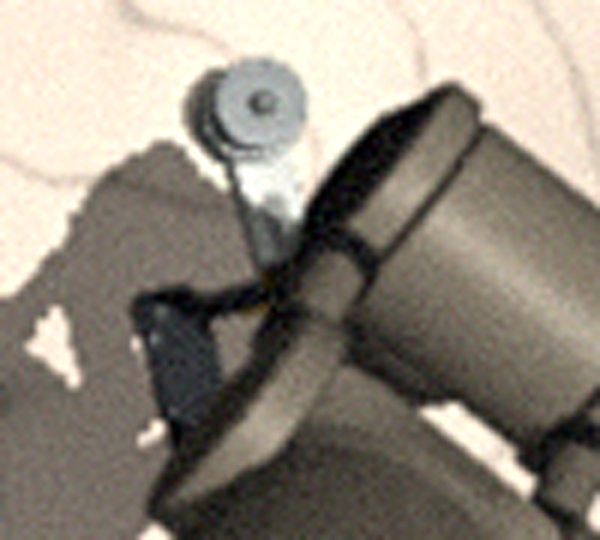

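Request:
play_rows(
  moves=[
    [[0, 0, 0, 0, 0.5], [0, 0, 0, 0, 0.5], [0, 0, 0, 0, 0.5], [0, 0, 0, 0, 0.5], [0, 0, 0, 0, 0.5], [0, 0, 0, 0, 0.5], [0, 0, 0, 0, 0.5], [0, 0, 0, 0, 0.5], [0, 0, 0, 0, 0.5], [0, 0, 0, 0, 0.5]],
  ],
)

```text
time: 7.3
tool_pos: [0.4971, -0.3017, 0.0043]
tool_rot: [-0.499, 1.544, -0.254]
contact_force: [-0.9, -0.8, -0.6]
opening: 0.0681
```

```bash
python3 - <<'E'
from h import *
import cv2
plan([.4968,-.3012,.004])
k=robot.get_calibration("wrist");im=robot.read_camera("wrist")[:,:,::-1].copy()
cv2.imwrite("pics/w4.png",cv2.convertScaleAbs(im,alpha=1.5))
im=robot.read_camera("scene")[:,:,::-1]
cv2.imwrite("pics/s4.png",cv2.convertScaleAbs(cv2.resize(im[165:245,200:300],None,fx=7,fy=7,interpolation=cv2.INTER_CUBIC),alpha=1.7))
E
```

```text
t 7.30 pos [ 0.4971 -0.3017  0.0043] tool x [ 0.026 -0.007 -1.   ] ydir 1.8153 F [-0.87 -0.83 -0.64] open 0.0681
shift tool mm [ 0.3  0.5 -0.2]
```

View pics/w4.png

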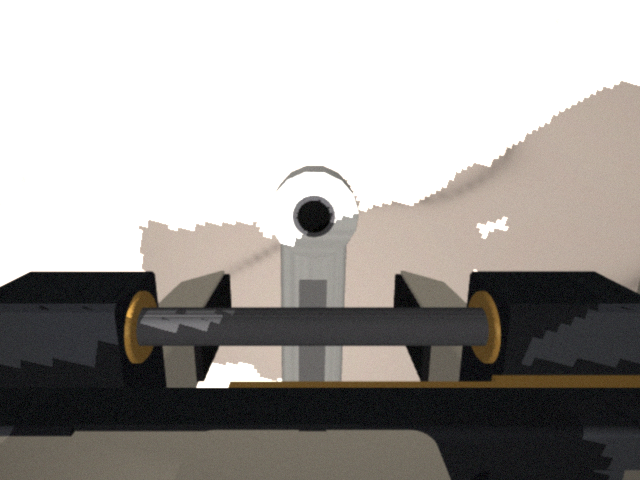

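View pics/s4.png

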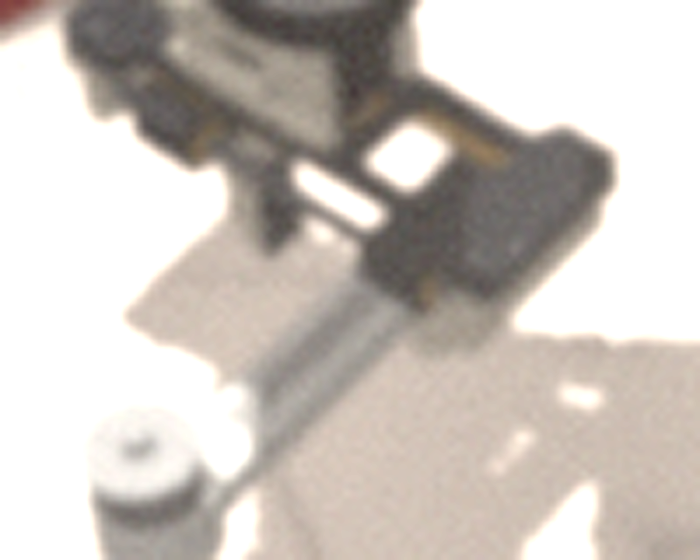

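Request:
play_rows(
  moves=[
    [[0.002, 0, 0, 0, 0.3], [0.002, 0, 0, 0, 0.3], [0.002, 0, 0, 0, 0.3], [0.002, 0, 0, 0, 0.3], [0.002, 0, 0, 0, 0.3], [0.002, 0, 0, 0, 0.3], [0, 0, 0, 0, 0.3], [0, 0, 0, 0, 0.3], [0, 0, 0, 0, 0.3], [0, 0, 0, 0, 0.3]],
  ],
)

```text
time: 8.4
tool_pos: [0.4974, -0.3017, -0.0091]
tool_rot: [-0.492, 1.544, -0.248]
contact_force: [0.4, 0.4, -0.4]
opening: 0.0597
```

```bash
python3 - <<'E'
from h import *
import cv2
plan([.4968,-.3012,.004])
im=robot.read_camera("wrist")[:,:,::-1].copy()
cv2.imwrite("pics/w5.png",cv2.convertScaleAbs(im,alpha=1.5))
E
```

```text
t 8.40 pos [ 0.4974 -0.3017 -0.0091] tool x [ 0.026 -0.006 -1.   ] ydir 1.8153 F [ 0.38  0.36 -0.45] open 0.0597
shift tool mm [-13.1   0.4  -0.1]
```

View pics/w5.png

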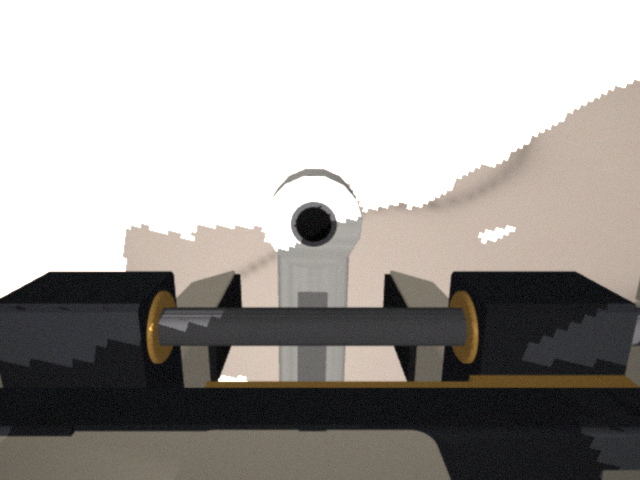

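The TCP reads 9 mm below the bench and there is no contact, so the real finger ends sit about 20 mm behind the reported TCP. I'll go down further in small steps, then close.

Request:
play_rows(
  moves=[
    [[0.002, 0, 0, 0, 0.1], [0.002, 0, 0, 0, 0], [0.0015, 0, 0, 0, 0], [0.001, 0, 0, 0, 0], [0, 0, 0, 0, -1], [0, 0, 0, 0, -1], [0, 0, 0, 0, -1], [0, 0, 0, 0, -1], [0, 0, 0, 0, -1], [0, 0, 0, 0, -1]],
  ],
  grip_force=58,
)

```text
time: 9.45
tool_pos: [0.4975, -0.3017, -0.0162]
tool_rot: [-0.484, 1.544, -0.24]
contact_force: [1.0, -0.5, 0.1]
opening: 0.0272
```

```bash
python3 - <<'E'
from h import *
plan([.4968,-.3012,.004])
E
```

```text
t 9.45 pos [ 0.4975 -0.3017 -0.0162] tool x [ 0.026 -0.006 -1.   ] ydir 1.8147 F [ 1.01 -0.47  0.08] open 0.0272
shift tool mm [-20.2   0.4  -0.1]
```

Request:
play_rows(
  moves=[
    [[-0.01, 0, 0, 0, -1], [-0.02, 0, 0, 0, -1], [-0.03, 0, 0, 0, -1], [-0.03, 0, 0, 0, -1], [-0.02, 0, 0, 0, -1], [0, 0, 0, 0, -1], [0, 0, 0, 0, -1], [0, 0, 0, 0, -1], [0, 0, 0, 0, -1], [0, 0, 0, 0, -1]],
  ],
)

```text
time: 10.45
tool_pos: [0.4892, -0.2972, 0.0931]
tool_rot: [0.022, 1.559, 0.268]
contact_force: [-0.3, -0.3, -3.1]
opening: 0.0277
```

```bash
python3 - <<'E'
from h import *
import cv2
plan(P((.5332,.2571,1.4121),[-.25,0,.10])[0],1.4121+np.pi/2)
im=robot.read_camera("wrist")[:,:,::-1].copy()
cv2.imwrite("pics/w6.png",cv2.convertScaleAbs(im,alpha=1.5))
im=robot.read_camera("scene")[:,:,::-1]
cv2.imwrite("pics/s6.png",cv2.convertScaleAbs(cv2.resize(im[130:250,170:310],None,fx=5,fy=5,interpolation=cv2.INTER_CUBIC),alpha=1.5))
E
```

```text
t 10.45 pos [ 0.4892 -0.2972  0.0931] tool x [ 0.011  0.003 -1.   ] ydir 1.8170 F [-0.33 -0.29 -3.11] open 0.0277
shift tool mm [ -5.9 297.1  79.4]
turn about tool x deg (tool down): -66.8 or 113.2 q6 -2.507852630156787
```

View pics/w6.png

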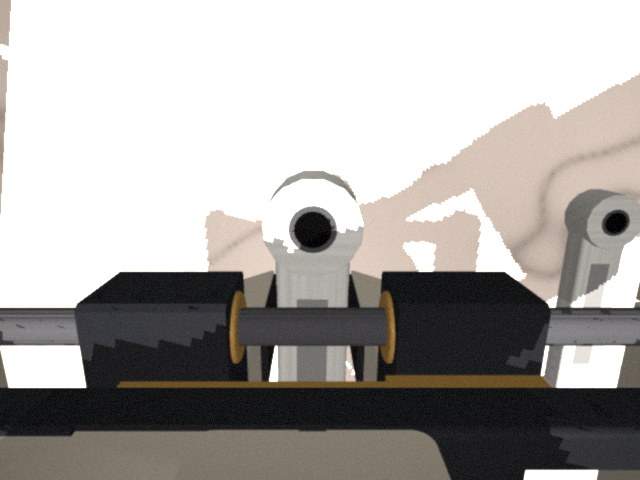

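View pics/s6.png

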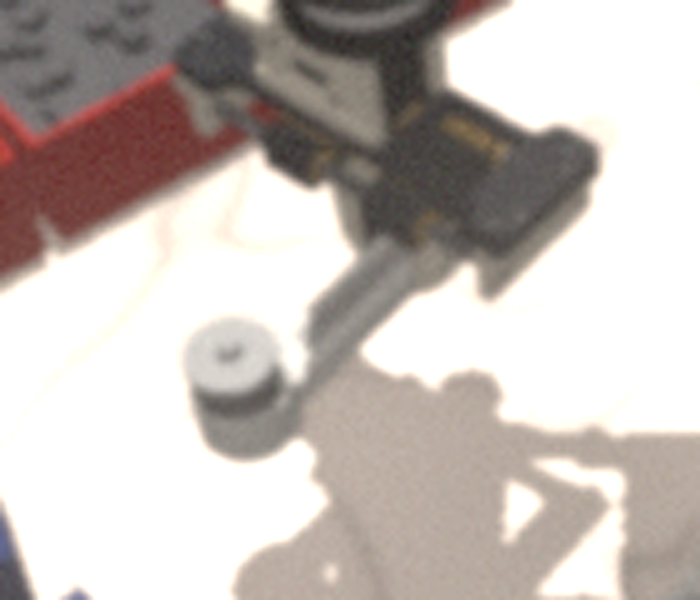

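```bash
cat >> h.py <<'E'
Rg=None
def armpose(l):
    """predict world pos of arm-local points under rigid grasp"""
    Rg=Rn.from_euler("xyz",[-.484,1.544,-.24]).as_matrix(); pg=np.array([.4975,-.3017,-.0162])
    W=P((.5356,-.2916,.2426),l); loc=(W-pg)@Rg
    o,R=st(); return loc@R.T+o["tool_pos"]
E
python3 - <<'E'
from h import *
w=armpose([[.07,0,.056],[-.075,0,.024],[-.04,0,0]]);print(w)
print(proj("scene",w),"seen",uz(170,130,5,230,353)); print(proj("wrist",w),"seen boss 313,229")
cal=robot.get_calibration("scene")
# droop fit: rotate about jaw axis by phi
o,R=st()
for phi in (0,1,2,3,5,8):
    c=o["tool_pos"]-R[:,0]*.012
    q=(w-c)@Rn.from_rotvec(-R[:,1]*np.radians(phi)).as_matrix().T+c
    print(phi,q[0].round(4),proj("scene",q)[0].round(1),proj("wrist",q)[1].round(1))
E
```

```text
[[ 0.59630843 -0.27079906  0.16412774]
 [ 0.45517427 -0.30566368  0.13388526]
 [ 0.48877236 -0.29695386  0.10946586]]
[[215.42701617 198.69494031]
 [258.97574964 168.39798319]
 [250.776565   184.10718582]] seen [215.6 200.2]
[[315.0224937  624.4949209 ]
 [316.46049362 225.77780901]
 [316.31620813 290.13393406]] seen boss 313,229
0 [ 0.5963 -0.2708  0.1641] [215.4 198.7] [316.5 225.8]
1 [ 0.5953 -0.2711  0.166 ] [215.6 197.8] [316.4 224. ]
2 [ 0.5943 -0.2713  0.1679] [215.8 197. ] [316.4 222.2]
3 [ 0.5932 -0.2716  0.1698] [216.  196.1] [316.4 220.5]
5 [ 0.5909 -0.2722  0.1735] [216.4 194.4] [316.4 217.1]
8 [ 0.5873 -0.2731  0.1789] [217.2 191.7] [316.3 212.4]
```

Request:
play_rows(
  moves=[
    [[0, 0.03, 0.01, 0, -1], [0, 0.043, 0.011, 0, -1], [0, 0.043, 0.011, 0, -1], [0, 0.043, 0.011, 0, -1], [0, 0.043, 0.011, 0, -1], [0, 0.043, 0.011, 0, -1], [0, 0.032, 0.01, 0, -1], [0, 0.02, 0.005, -3, -1], [0, 0, 0, -7, -1], [0, 0, 0, -8, -1]],
  ],
)

```text
time: 11.55
tool_pos: [0.4944, 0.0211, 0.0912]
tool_rot: [-0.228, 1.56, 0.339]
contact_force: [-0.1, -0.5, -3.9]
opening: 0.0276
```

Request:
play_rows(
  moves=[
    [[0, 0, 0, -8, -1], [0, 0, 0, -8, -1], [0, 0, 0, -8, -1], [0, 0, 0, -8, -1], [0, 0, 0, -8, -1], [0, 0, 0, -6, -1], [0, 0, 0, -3, -1], [0, 0, 0, 0, -1], [0, 0, 0, 0, -1], [0, 0, 0, 0, -1]],
  ],
)

```text
time: 12.55
tool_pos: [0.4952, 0.0298, 0.0899]
tool_rot: [-2.349, 1.557, -0.9]
contact_force: [0.2, 0.1, -3.5]
opening: 0.0272
```

```bash
python3 - <<'E'
from h import *
import cv2
plan(P((.5332,.2571,1.4121),[-.25,0,.10])[0],1.4121+np.pi/2)
w=armpose([[.07,0,.056],[-.075,0,.024],[-.04,0,0],[.094,0,0]]);print(w)
im=robot.read_camera("scene")[:,:,::-1]
cv2.imwrite("pics/s7.png",cv2.convertScaleAbs(cv2.resize(im[200:440,260:500],None,fx=2.5,fy=2.5,interpolation=cv2.INTER_CUBIC),alpha=1.5))
print(proj("scene",w))
im=robot.read_camera("top")[:,:,::-1]
cv2.imwrite("pics/t7.png",cv2.convertScaleAbs(cv2.resize(im[180:300,150:350],None,fx=4,fy=4,interpolation=cv2.INTER_CUBIC),alpha=1.5))
print(proj("top",w))
E
```

```text
t 12.55 pos [0.4952 0.0298 0.0899] tool x [ 0.008 -0.01  -1.   ] ydir 3.0194 F [ 0.17  0.11 -3.5 ] open 0.0272
shift tool mm [ -9.9  -1.  -19.7]
turn about tool x deg (tool down): 2.1 or -177.9 q6 -3.1002406515605627
[[ 0.50851254  0.14076399  0.15843506]
 [ 0.49040509 -0.00408739  0.13124689]
 [ 0.4945542   0.02984732  0.10610289]
 [ 0.51108135  0.16275038  0.1016724 ]]
[[375.54752576 308.04155572]
 [331.47048654 260.02742378]
 [340.06751039 277.80968979]
 [378.61635307 328.66698965]]
[[263.41948007 258.7846704 ]
 [320.7922434  266.02210033]
 [308.23803751 265.43830277]
 [258.50728027 260.08436305]]
```

View pics/s7.png

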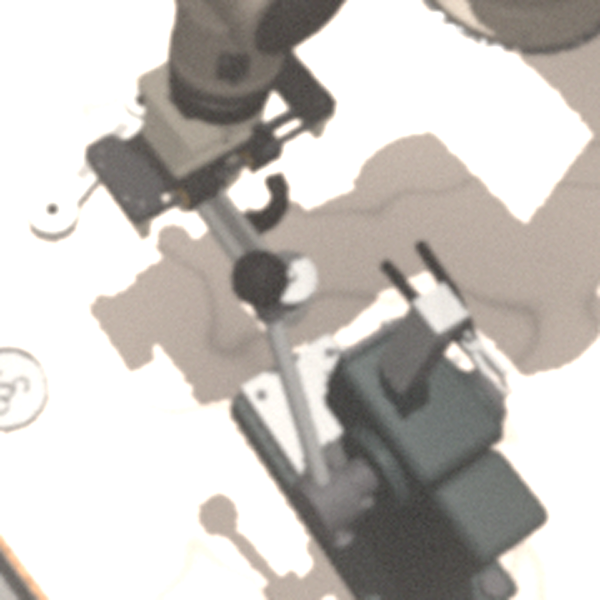

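View pics/t7.png

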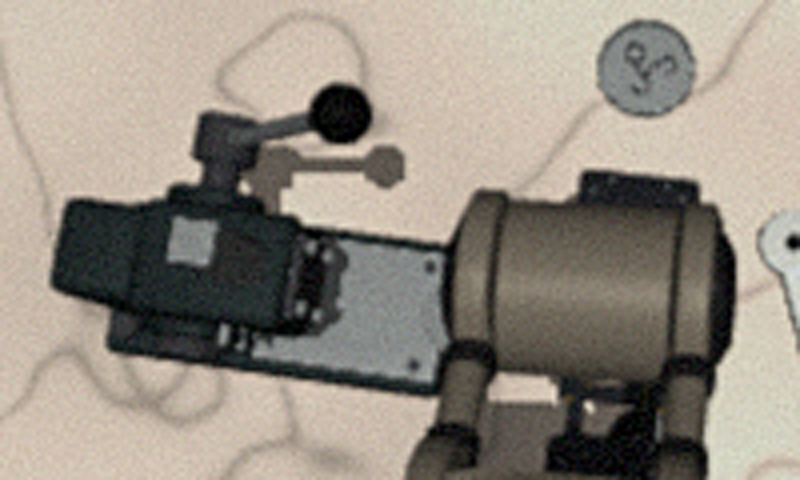

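```bash
python3 - <<'E'
from h import *
for z in (.2,.25,.3,.35,.4,.45,.5):
    print(z,proj("top",[.493,.032,z]),proj("scene",[.493,.032,z]), 442/ (1.2-z))
o,R=st();print(o["qpos"])
E
```

```text
0.2 [[305.22837914 262.77992614]] [[344.59251807 254.76602706]] 442.0
0.25 [[303.89413347 260.80755218]] [[346.60662574 240.51836821]] 465.2631578947369
0.3 [[302.42539207 258.63635738]] [[348.83834722 224.73132419]] 491.11111111111114
0.35 [[300.80073926 256.23468356]] [[351.32496466 207.14116379]] 520.0
0.4 [[298.99395779 253.56377461]] [[354.11279232 187.42026299]] 552.5
0.45 [[296.97260333 250.57566906]] [[357.26008821 165.15650871]] 589.3333333333334
0.5 [[294.69603888 247.2102945 ]] [[360.84116949 139.82418647]] 631.4285714285714
[-0.08811277  0.41679553  1.77149408 -0.01191268  0.9441829  -3.10082826]
```

```bash
python3 - <<'E'
import cv2
from h import *
im=robot.read_camera("scene")[:,:,::-1]
cv2.imwrite("pics/s8.png",cv2.convertScaleAbs(cv2.resize(im[0:400,240:640],None,fx=1.5,fy=1.5,interpolation=cv2.INTER_CUBIC),alpha=1.5))
E
```

```text
(no output)
```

View pics/s8.png

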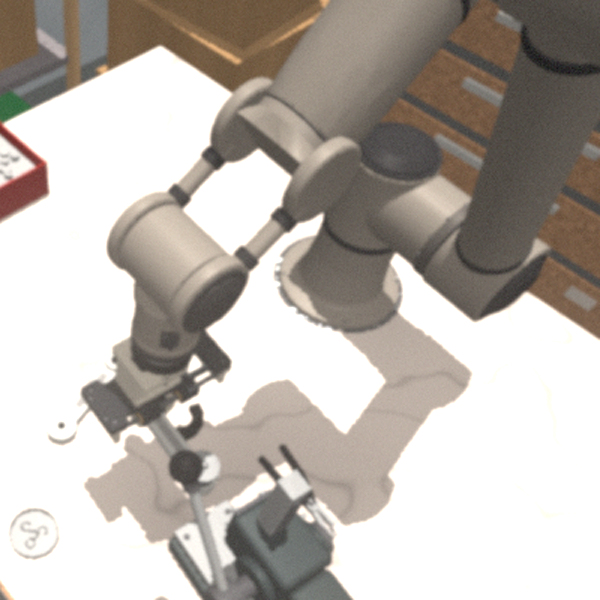

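Request:
play_rows(
  moves=[
    [[0.015, 0, 0, 2, -1], [0.015, 0, 0, 0, -1], [0.012, 0, 0, 0, -1], [0, 0, 0, 0, -1], [0, 0, 0, 0, -1], [0, 0, 0, 0, -1], [0, 0, 0, 0, -1], [0, 0, 0, 0, -1], [0, 0, 0, 0, -1], [0, 0, 0, 0, -1]],
  ],
)

```text
time: 13.7
tool_pos: [0.498, 0.0284, 0.0499]
tool_rot: [-2.046, 1.552, -0.637]
contact_force: [-0.8, -0.6, -3.0]
opening: 0.0272
```

```bash
cat > pl.py <<'E'
from h import *
Pp=(.5332,.2571,1.4121)
def go(px=-.05,z=.044):
    w=armpose([[.07,0,.056],[-.075,0,.024],[.094,0,0]]); print("stud,boss,end",w.round(4).tolist())
    o,R=st(); a=np.arctan2(*(w[0]-w[1])[[1,0]]); print("arm yaw err deg",np.degrees(Pp[2]-a))
    t=o["tool_pos"].copy(); d=P(Pp,[px,0,0])[0]-w[0]; t[:2]+=d[:2]; t[2]=z; plan(t,None)
    c,s=np.cos(Pp[2]),np.sin(Pp[2]); e=w[0][:2]-Pp[:2]; print("stud in press mm",(1000*np.array([c*e[0]+s*e[1],-s*e[0]+c*e[1]])).round(1))
E
python3 -c "
from pl import *
go()"
```

```text
stud,boss,end [[0.5153, 0.1387, 0.1186], [0.4917, -0.0053, 0.0912], [0.5191, 0.1606, 0.0618]]
arm yaw err deg 0.2085557513488555
t 13.70 pos [0.498  0.0284 0.0499] tool x [ 0.015 -0.011 -1.   ] ydir 2.9802 F [-0.82 -0.63 -2.98] open 0.0272
shift tool mm [ 5.3  1.3 69.8]
stud in press mm [-119.8   -1. ]
```

Request:
play_rows(
  moves=[
    [[0.002, 0, 0.01, 0, -1], [0.002, 0, 0.02, 0, -1], [0.002, 0, 0.02, 0, -1], [0.001, 0.001, 0.015, 0, -1], [0, 0, 0.005, 0, -1], [0, 0, 0, 0, -1], [0, 0, 0, 0, -1], [0, 0, 0, 0, -1], [0, 0, 0, 0, -1], [0, 0, 0, 0, -1]],
  ],
)

```text
time: 14.7
tool_pos: [0.5088, 0.1008, 0.0417]
tool_rot: [-2.052, 1.553, -0.645]
contact_force: [-0.4, 0.4, -3.4]
opening: 0.0278
```

```bash
python3 - <<'E'
from pl import *
import cv2
go(0,.043)
w=armpose([[.07,0,.056],[-.075,0,.024]]);print(proj("scene",w),proj("top",w))
im=robot.read_camera("scene")[:,:,::-1]
cv2.imwrite("pics/s9.png",cv2.convertScaleAbs(cv2.resize(im[240:440,320:480],None,fx=3.5,fy=3,interpolation=cv2.INTER_CUBIC),alpha=1.5))
k=robot.get_calibration("wrist")
im=robot.read_camera("wrist")[:,:,::-1]
cv2.imwrite("pics/w9.png",cv2.convertScaleAbs(im,alpha=1.5))
print(proj("wrist",w,k), proj("wrist",P(Pp,[[-.09,-.045,.045],[-.09,.045,.045]]),k))
E
```

```text
stud,boss,end [[0.5263, 0.2111, 0.1103], [0.5024, 0.0671, 0.083], [0.5302, 0.233, 0.0536]]
arm yaw err deg 0.35111262591650655
t 14.70 pos [0.5088 0.1008 0.0417] tool x [ 0.015 -0.011 -1.   ] ydir 2.9777 F [-0.37  0.38 -3.37] open 0.0278
shift tool mm [-1.7  0.7 46.5]
stud in press mm [-46.5  -0.5]
[[391.40197247 349.91998945]
 [348.43309598 297.03076319]] [[239.82909365 254.29870494]
 [294.92072113 263.47731418]]
[[313.42711403 627.69304974]
 [314.8568999  229.55299609]] [[226.5858312  409.5507982 ]
 [405.70583083 410.69638342]]
```

View pics/s9.png

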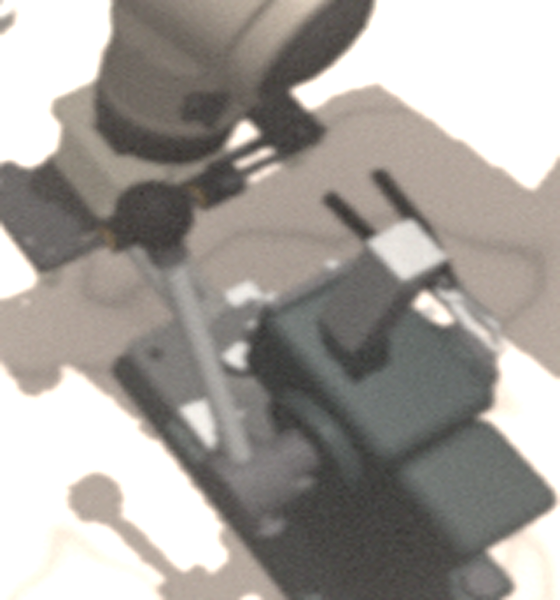

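View pics/w9.png

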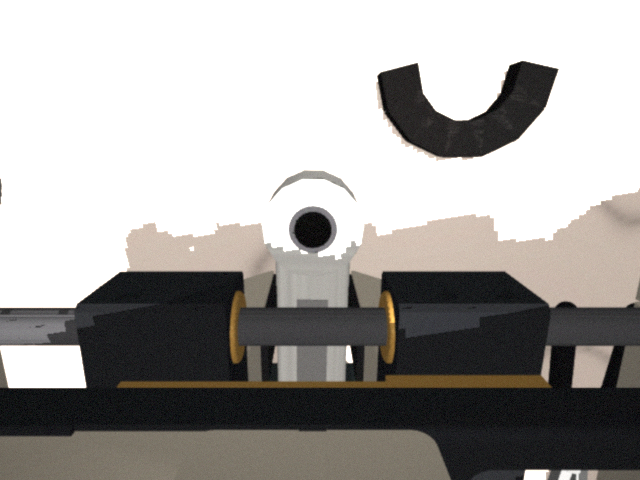

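Request:
play_rows(
  moves=[
    [[0, 0, 0.01, 0, -1], [0, 0, 0.013, 0, -1], [0, 0, 0.012, 0, -1], [0, 0.001, 0.008, 0, -1], [0, 0, 0.004, 0, -1], [0, 0, 0, 0, -1], [0, 0, 0, 0, -1], [0, 0, 0, 0, -1], [0, 0, 0, 0, -1], [0, 0, 0, 0, -1]],
  ],
)

```text
time: 15.8
tool_pos: [0.5159, 0.152, 0.0411]
tool_rot: [-2.062, 1.553, -0.654]
contact_force: [-0.1, -0.2, -3.5]
opening: 0.0272
```

```bash
python3 - <<'E'
from pl import *
import cv2
go(0.002,.043)
im=robot.read_camera("scene")[:,:,::-1]
cv2.imwrite("pics/s10.png",cv2.convertScaleAbs(cv2.resize(im[240:440,320:480],None,fx=3.5,fy=3,interpolation=cv2.INTER_CUBIC),alpha=1.5))
im=robot.read_camera("top")[:,:,::-1]
cv2.imwrite("pics/t10.png",cv2.convertScaleAbs(cv2.resize(im[180:300,150:350],None,fx=4,fy=4,interpolation=cv2.INTER_CUBIC),alpha=1.5))
E
```

```text
stud,boss,end [[0.5333, 0.2623, 0.1097], [0.5095, 0.1183, 0.0824], [0.5372, 0.2842, 0.0529]]
arm yaw err deg 0.32059538741931193
t 15.80 pos [0.5159 0.152  0.0411] tool x [ 0.014 -0.011 -1.   ] ydir 2.9783 F [-0.08 -0.18 -3.52] open 0.0272
shift tool mm [-1.9 -0.7 -3.2]
stud in press mm [5.2 0.7]
```

View pics/s10.png

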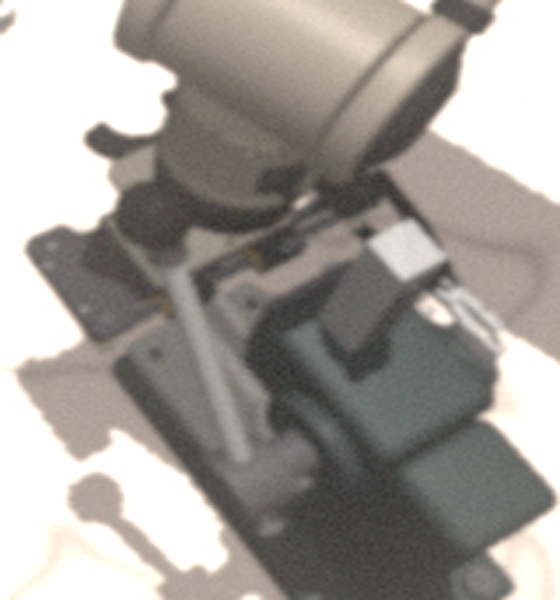

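View pics/t10.png

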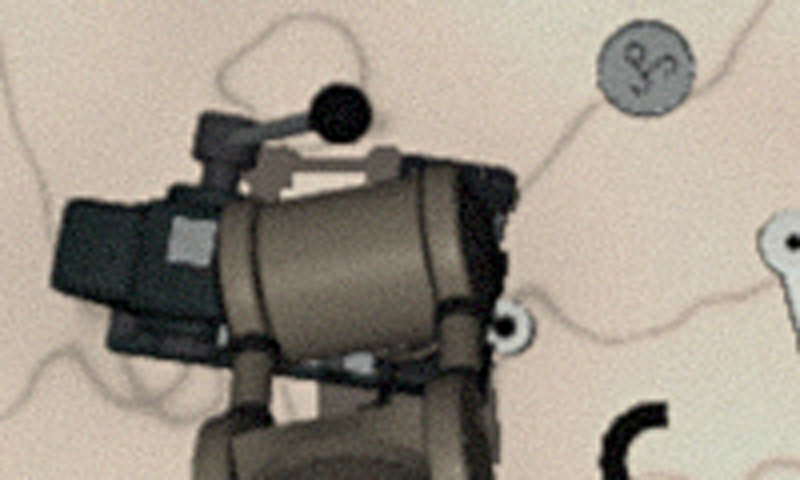

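Request:
play_rows(
  moves=[
    [[0, -0.001, -0.003, 0, -1], [0.002, 0, 0, 0, -1], [0.002, 0, 0, 0, -1], [0.002, 0, 0, 0, -1], [0.001, 0, 0, 0, -1], [0.001, 0, 0, 0, -1], [0, 0, 0, 0, -1], [0, 0, 0, 0, -1], [0, 0, 0, 0, -1], [0, 0, 0, 0, -1]],
  ],
)

```text
time: 16.9
tool_pos: [0.517, 0.148, 0.0331]
tool_rot: [-2.031, 1.552, -0.624]
contact_force: [-1.5, -1.1, -2.3]
opening: 0.0272
```

```bash
python3 - <<'E'
from pl import *
print(ray("top",uz(150,180,4,507,325),.083))
go(0.002,.03)
E
```

```text
[0.51013737 0.11738789 0.083     ]
stud,boss,end [[0.5344, 0.2583, 0.1017], [0.5105, 0.1143, 0.0744], [0.5383, 0.2802, 0.045]]
arm yaw err deg 0.33887027270339365
t 16.90 pos [0.517  0.148  0.0331] tool x [ 0.015 -0.011 -1.   ] ydir 2.9778 F [-1.47 -1.11 -2.33] open 0.0272
shift tool mm [3.1 1.1 0.6]
stud in press mm [ 1.4 -1. ]
```

Request:
play_rows(
  moves=[
    [[0, 0.001, 0, 0, -1], [0.001, 0, 0, 0, -1], [0.001, 0, 0, 0, -1], [0.001, 0, 0, 0, -1], [0.001, 0, 0, 0, -1], [0, 0, 0, 0, -1], [0, 0, 0, 0, -1], [0, 0, 0, 0, -1], [0, 0, 0, 0, -1], [0, 0, 0, 0, -1]],
  ],
)

```text
time: 17.9
tool_pos: [0.5169, 0.1479, 0.0302]
tool_rot: [-1.949, 1.55, -0.543]
contact_force: [-2.3, -1.9, 2.1]
opening: 0.0272
```

```bash
python3 - <<'E'
from pl import *
go(0.002,.03)
import cv2
im=robot.read_camera("wrist")[:,:,::-1]
cv2.imwrite("pics/w11.png",cv2.convertScaleAbs(im,alpha=1.5))
E
```

```text
stud,boss,end [[0.5342, 0.2582, 0.0989], [0.5103, 0.1142, 0.0715], [0.5383, 0.2801, 0.0422]]
arm yaw err deg 0.330440883118565
t 17.90 pos [0.5169 0.1479 0.0302] tool x [ 0.018 -0.011 -1.   ] ydir 2.9775 F [-2.3  -1.86  2.13] open 0.0272
shift tool mm [0.2 0.8 0.7]
stud in press mm [ 1.3 -0.8]
```

View pics/w11.png

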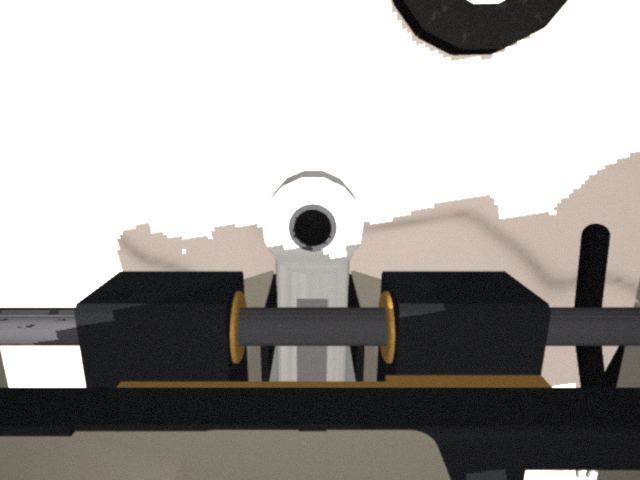

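Request:
play_rows(
  moves=[
    [[0, 0, 0, 0, -0.3], [0, 0, 0, 0, -0.1], [0, 0, 0, 0, 0.1], [0, 0, 0, 0, 0.3], [0, 0, 0, 0, 0.4], [0, 0, 0, 0, 0.4], [0, 0, 0, 0, 0.4], [-0.004, 0, 0, 0, 0.4], [-0.004, 0, 0, 0, 0.4], [0, 0, 0, 0, 0.4]],
  ],
)

```text
time: 18.95
tool_pos: [0.5176, 0.149, 0.0386]
tool_rot: [-1.869, 1.549, -0.462]
contact_force: [0.5, 0.1, -0.3]
opening: 0.0641
```

```bash
python3 - <<'E'
from pl import *
plan([0,0,0])
import cv2
im=robot.read_camera("wrist")[:,:,::-1]
cv2.imwrite("pics/w12.png",cv2.convertScaleAbs(im,alpha=1.5))
E
```

```text
t 18.95 pos [0.5176 0.149  0.0386] tool x [ 0.019 -0.01  -1.   ] ydir 2.9773 F [ 0.53  0.13 -0.32] open 0.0641
shift tool mm [  30.   486.9 -231.4]
```

View pics/w12.png

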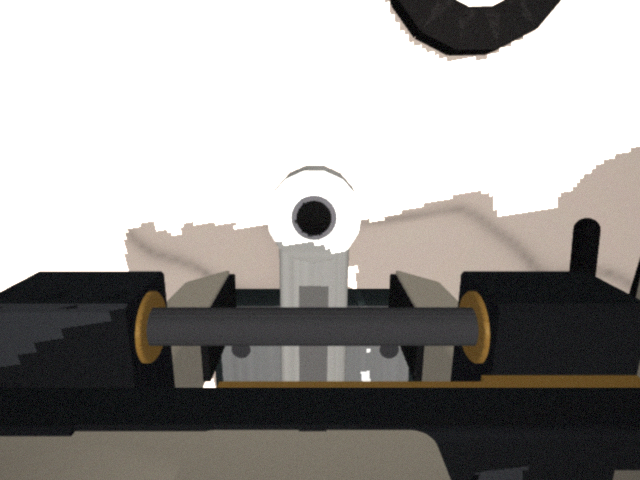

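Request:
play_rows(
  moves=[
    [[0, 0, -0.02, 0, 0.4], [0, 0, -0.03, 0, 0.4], [0, 0, -0.03, 0, 0.4], [-0.01, 0, -0.03, 0, 0.6], [-0.045, 0, 0, 0, 0.6], [-0.045, 0, 0, 0, 0.6], [-0.045, 0, 0, 0, 0.6], [-0.045, 0, 0, 0, 0.6], [-0.03, 0, 0, 0, 0.6], [0, 0, 0, 0, 0.6]],
  ],
)

```text
time: 20.0
tool_pos: [0.4933, 0.0381, 0.2674]
tool_rot: [-1.885, 1.551, -0.479]
contact_force: [0.7, 0.7, -0.0]
opening: 0.0736
```

```bash
python3 - <<'E'
from pl import *
import cv2
cb=P(Pp,[-.0682,-.08,.40])[0]
plan(cb,Pp[2]+np.pi/2)
k=robot.get_calibration("wrist"); im=robot.read_camera("wrist").copy()
pts=P(Pp,[[-.145,0,.069],[0,0,.101],[-.0682,-.08,.336],[-.09,-.045,.045],[-.09,.045,.045],[0,0,.117],[-.036,-.035,.156],[-.036,.035,.156]])
for p in proj("wrist",pts,k): print(p.round(1)); cv2.circle(im,tuple(int(round(v)) for v in p),2,(255,0,0),-1)
cv2.imwrite("pics/w13.png",im[:,:,::-1])
im=robot.read_camera("top")[:,:,::-1]
cv2.imwrite("pics/t13.png",cv2.convertScaleAbs(cv2.resize(im[180:300,150:350],None,fx=4,fy=4,interpolation=cv2.INTER_CUBIC),alpha=1.5))
im=robot.read_camera("scene")[:,:,::-1]
cv2.imwrite("pics/s13.png",cv2.convertScaleAbs(cv2.resize(im[240:440,320:480],None,fx=3.5,fy=3,interpolation=cv2.INTER_CUBIC),alpha=1.5))
E
```

```text
t 20.00 pos [0.4933 0.0381 0.2674] tool x [ 0.018 -0.009 -1.   ] ydir 2.9768 F [ 0.65  0.68 -0.  ] open 0.0736
shift tool mm [-131.9  -86.4  154.1]
turn about tool x deg (tool down): -0.3 or 179.7 q6 -3.047799332842755
[312.8 282.2]
[313.2 429.5]
[103.6 699.9]
[272.1 321.8]
[355.2 322. ]
[312.9 441.4]
[270.6 439.4]
[353.  440.1]
```

View pics/w13.png

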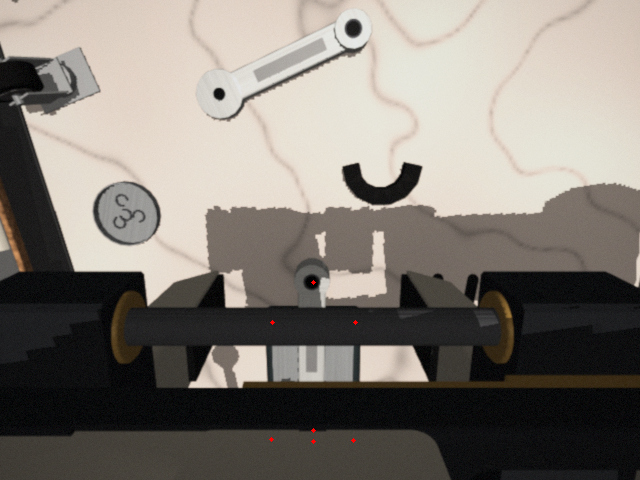

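View pics/t13.png

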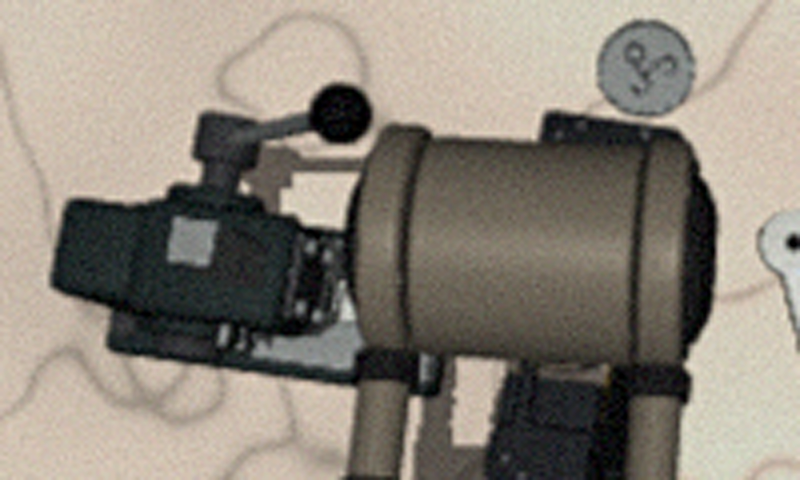

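View pics/s13.png

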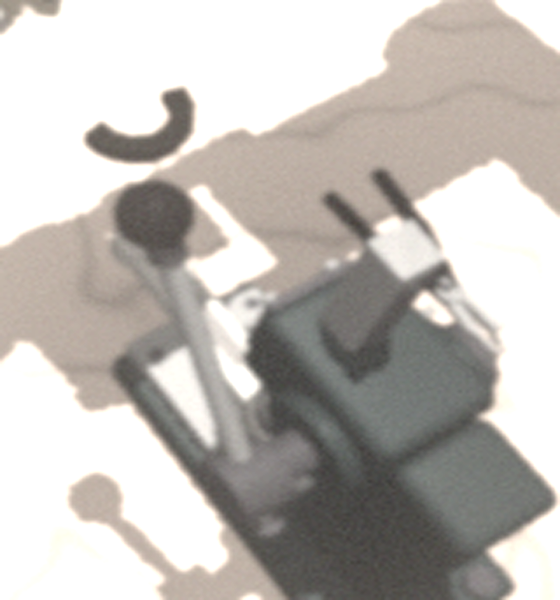

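Request:
play_rows(
  moves=[
    [[-0.045, 0, 0, 0, 0.4], [-0.045, 0, 0, 0, 0.4], [-0.01, -0.03, 0.03, 0, 0.4], [0, -0.03, 0.038, 0, 0.4], [0, -0.025, 0.038, 0, 0.4], [0, 0, 0.035, 0, 0.4], [0, 0, 0.01, 0, 0.4], [0, 0, 0, 0, 0.4], [0, 0, 0, 0, 0.4], [0, 0, 0, 0, 0.4]],
  ],
  grip_force=20,
)

```text
time: 21.15
tool_pos: [0.5981, 0.1761, 0.3433]
tool_rot: [2.153, 1.54, -2.728]
contact_force: [0.8, -0.2, 0.1]
opening: 0.0641
```

```bash
python3 - <<'E'
from pl import *
import cv2
cb=P(Pp,[-.0682,-.08,.305])[0]
plan(cb,Pp[2]+np.pi/2)
im=robot.read_camera("wrist").copy()
k=robot.get_calibration("wrist")
pts=P(Pp,[[-.145,0,.069],[0,0,.101],[-.0682,-.08,.336],[-.09,-.045,.045],[-.09,.045,.045],[0,0,.335]])
for p in proj("wrist",pts,k): print(p.round(1)); cv2.circle(im,tuple(int(round(v)) for v in p),2,(255,0,0),-1)
cv2.imwrite("pics/w14.png",im[:,:,::-1])
im=robot.read_camera("scene")[:,:,::-1]
cv2.imwrite("pics/s14.png",cv2.convertScaleAbs(cv2.resize(im[140:440,300:500],None,fx=3,fy=2,interpolation=cv2.INTER_CUBIC),alpha=1.5))
E
```

```text
t 21.15 pos [0.5981 0.1761 0.3433] tool x [-0.028 -0.012 -1.   ] ydir 2.9723 F [ 0.81 -0.19  0.07] open 0.0641
shift tool mm [38.2 -4.1  2.2]
turn about tool x deg (tool down): -0.6 or 179.4 q6 -2.806331910461041
[376.8 125.8]
[378.5 262.1]
[307.3 278.1]
[333.7 175.2]
[409.9 174.1]
[458.8 395.2]
```

View pics/w14.png

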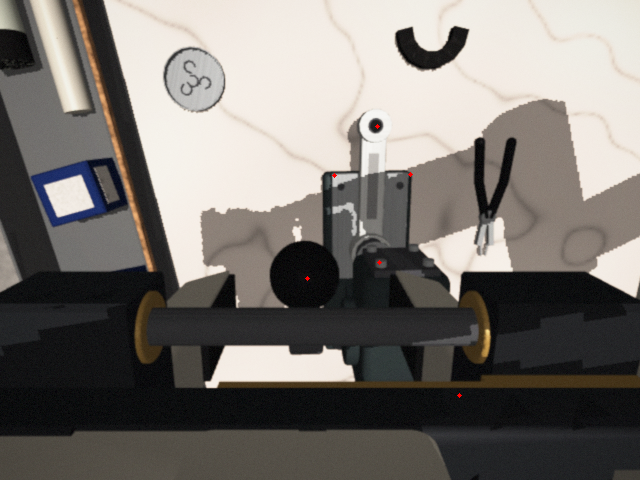

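View pics/s14.png

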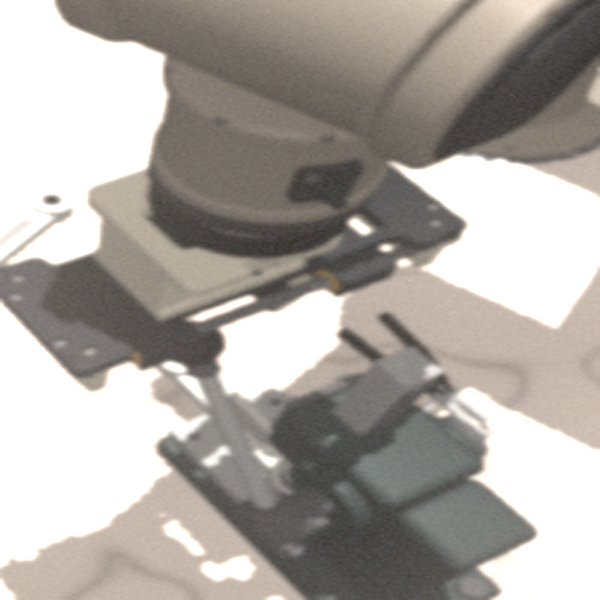

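Request:
play_rows(
  moves=[
    [[0, -0.005, 0.001, 0, 0.4], [0.012, 0, 0, 0, 0.4], [0.012, 0, 0, 0, 0.3], [0.01, 0, 0, 0, 0.2], [0.004, 0, 0, 0, 0.1], [0, 0, 0, 0, 0], [0, 0, 0, 0, 0], [0, 0, 0, 0, 0], [0, 0, 0, 0, 0], [0, 0, 0, 0, 0]],
  ],
)

```text
time: 22.25
tool_pos: [0.6046, 0.1717, 0.3094]
tool_rot: [2.294, 1.55, -2.593]
contact_force: [0.2, -0.0, 0.3]
opening: 0.046
```

```bash
python3 - <<'E'
from pl import *
import cv2
cb=P(Pp,[-.0682,-.08,.305])[0]
plan(cb,Pp[2]+np.pi/2)
im=robot.read_camera("wrist").copy()
cv2.imwrite("pics/w15.png",cv2.convertScaleAbs(im[:,:,::-1],alpha=1.8))
E
```

```text
t 22.25 pos [0.6046 0.1717 0.3094] tool x [-0.018 -0.011 -1.   ] ydir 2.9666 F [ 0.24 -0.03  0.28] open 0.0460
shift tool mm [4.4 4.  4.8]
turn about tool x deg (tool down): -0.9 or 179.1 q6 -2.808184026049671
```

View pics/w15.png

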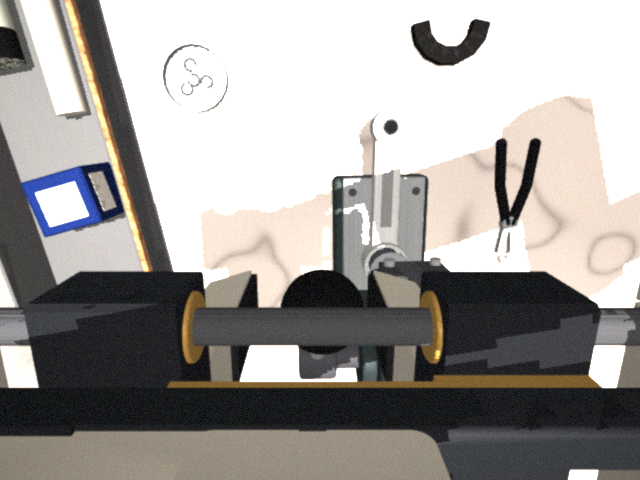

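Request:
play_rows(
  moves=[
    [[0, 0.0035, 0.0045, -1, 0], [0.004, 0, 0, 0, 0], [0, 0, 0, 0, 0], [0, 0, 0, 0, -0.3], [0, 0, 0, 0, -1], [0, 0, 0, 0, -1], [0, 0, 0, 0, -1], [0, 0, 0, 0, -1], [0, 0, 0, 0, -1], [0, 0, 0, 0, -1]],
  ],
  grip_force=25,
)

```text
time: 23.3
tool_pos: [0.6015, 0.1775, 0.3052]
tool_rot: [2.26, 1.55, -2.608]
contact_force: [0.2, -0.3, 0.7]
opening: 0.0322
```

```bash
python3 - <<'E'
from pl import *
import cv2
cb=P(Pp,[-.0682,-.08,.305])[0]
plan(cb,Pp[2]+np.pi/2)
im=robot.read_camera("wrist").copy()
cv2.imwrite("pics/w16.png",cv2.convertScaleAbs(im[:,:,::-1],alpha=1.8))
E
```

```text
t 23.30 pos [0.6015 0.1775 0.3052] tool x [-0.018 -0.011 -1.   ] ydir 2.9861 F [ 0.22 -0.34  0.67] open 0.0322
shift tool mm [ 0.2  0.  -0.4]
turn about tool x deg (tool down): 0.2 or -179.8 q6 -2.817812430345222
```

View pics/w16.png

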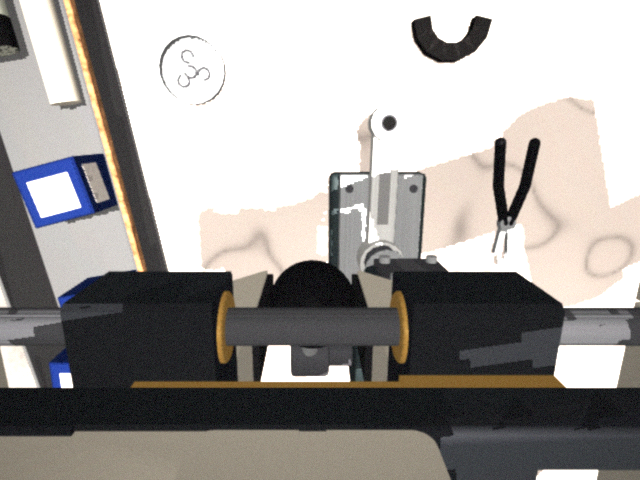

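```bash
python3 - <<'E'
from pl import *
import cv2
im=cv2.imread("pics/w16.png")
k=robot.get_calibration("wrist")
a=np.linspace(0,2*np.pi,60)
for r,z in ((.022,.097),(.024,.075)):
    for p in proj("wrist",P(Pp,np.c_[r*np.cos(a),r*np.sin(a),0*a+z]),k): cv2.circle(im,tuple(int(round(v*8)) for v in p),8,(0,0,255),-1,shift=3)
for p in proj("wrist",P(Pp,[[-.145,0,.069],[-.036,-.035,.156],[-.036,.035,.156],[-.09,-.045,.045],[-.09,.045,.045],[0,0,.101]]),k): cv2.circle(im,tuple(int(round(v*8)) for v in p),10,(0,200,0),-1,shift=3)
cv2.imwrite("pics/w17.png",cv2.resize(im[90:310,310:450],None,fx=4,fy=2.7*4/2.7)[:600*2:,:][:880])
c=cv2.resize(im[90:290,310:450],None,fx=3,fy=3); cv2.imwrite("pics/w17.png",c)
# swing waypoints
A0=None
for th in (0,.3,.6,.8,.95,1.1,1.25,1.35):
    b=.95-th; print(th,(P(Pp,[.0365-.18*np.cos(b),-.08,.19+.18*np.sin(b)])[0]-[0,0,.031]).round(4))
E
```

```text
0 [0.6014 0.1771 0.3054]
0.3 [0.5953 0.139  0.2679]
0.6 [0.5912 0.1135 0.2207]
0.8 [0.5898 0.1048 0.1859]
0.95 [0.5895 0.1028 0.159 ]
1.1 [0.5898 0.1048 0.1321]
1.25 [0.5908 0.1107 0.1058]
1.35 [0.5918 0.1168 0.0889]
```

View pics/w17.png

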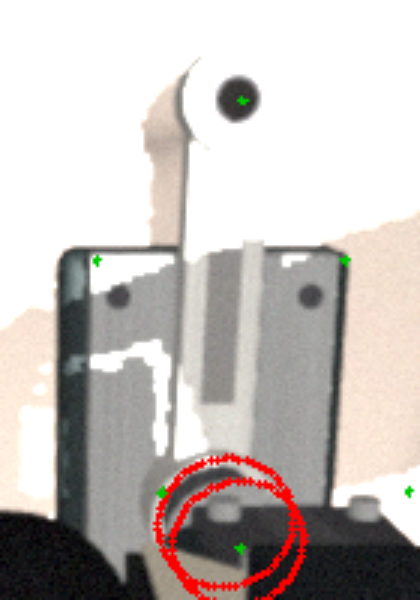

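Request:
play_rows(
  moves=[
    [[0.006, 0, -0.007, 0, -1], [0.011, 0, -0.013, 0, -1], [0.013, 0, -0.012, 0, -1], [0.014, 0, -0.011, 0, -1], [0.012, 0, -0.008, 0, -1], [0, 0, 0, 0, -1], [0, 0, 0, 0, -1], [0, 0, 0, 0, -1], [0, 0, 0, 0, -1], [0, 0, 0, 0, -1]],
  ],
)

```text
time: 24.35
tool_pos: [0.5941, 0.1278, 0.2515]
tool_rot: [2.113, 1.564, -2.752]
contact_force: [0.3, 2.6, 1.9]
opening: 0.0325
```

```bash
cat >> pl.py <<'E'
def knob(th):
    b=.95-th; return P(Pp,[.0365-.18*np.cos(b),-.08,.19+.18*np.sin(b)])[0]
def lev():
    o,R=st(); c=o["tool_pos"]-R[:,0]*.031; e=c-P(Pp,[0,0,0])[0]
    px=np.cos(Pp[2])*e[0]+np.sin(Pp[2])*e[1]; py=-np.sin(Pp[2])*e[0]+np.cos(Pp[2])*e[1]
    b=np.arctan2(c[2]-.19,.0365-px); th=.95-b
    print("theta %.3f r %.4f py %.4f"%(th,np.hypot(c[2]-.19,.0365-px),py),"foot down %.2f mm, cap %.2f"%(24*th,24*th-20),"t %.2f"%o["time"],"F",o["contact_force"].round(1),"open %.4f"%o["opening"],"tx",R[:,0].round(3))
    return th,R,c
def nxt(ths):
    th,R,c=lev()
    for t in ths:
        d=R.T@(knob(t)-c)*1000; print(t,"total",d.round(1))
E
python3 -c "
from pl import *
nxt([.4,.5,.6,.7,.8])"
```

```text
theta 0.410 r 0.1800 py -0.0808 foot down 9.85 mm, cap -10.15 t 24.35 F [0.3 2.6 1.9] open 0.0325 tx [-0.007 -0.003 -1.   ]
0.4 total [-1.6  0.8  0.9]
0.5 total [14.2  0.7 -7.6]
0.6 total [ 30.8   0.7 -14.6]
0.7 total [ 48.    0.6 -19.8]
0.8 total [ 65.7   0.5 -23.3]
```

Request:
play_rows(
  moves=[
    [[0.007, 0, -0.004, 0, -1], [0.015, 0, -0.007, 0, -1], [0.016, 0, -0.005, 0, -1], [0.014, 0, -0.004, 0, -1], [0.007, 0, -0.001, 0, -1], [0, 0, 0, 0, -1], [0, 0, 0, 0, -1], [0, 0, 0, 0, -1], [0, 0, 0, 0, -1], [0, 0, 0, 0, -1]],
  ],
)

```text
time: 25.35
tool_pos: [0.5907, 0.105, 0.1931]
tool_rot: [2.906, 1.565, -1.957]
contact_force: [-0.7, 2.0, 3.1]
opening: 0.0324
```

```bash
python3 - <<'E'
from pl import *
nxt([.9,1.0,1.1,1.2,1.3,1.35])
import cv2
im=robot.read_camera("wrist").copy()
cv2.imwrite("pics/w18.png",cv2.convertScaleAbs(im[:,:,::-1],alpha=1.8))
im=robot.read_camera("scene")[:,:,::-1]
cv2.imwrite("pics/s18.png",cv2.convertScaleAbs(cv2.resize(im[240:440,320:480],None,fx=3.5,fy=3,interpolation=cv2.INTER_CUBIC),alpha=1.5))
E
```

```text
theta 0.760 r 0.1806 py -0.0809 foot down 18.24 mm, cap -1.76 t 25.35 F [-0.7  2.   3.1] open 0.0324 tx [-0.002 -0.005 -1.   ]
0.9 total [25.2  0.9 -2.2]
1.0 total [43.1  0.9 -2.1]
1.1 total [61.   0.8 -0.2]
1.2 total [78.7  0.8  3.4]
1.3 total [95.8  0.7  8.8]
1.35 total [104.2   0.7  12.2]
```

View pics/w18.png

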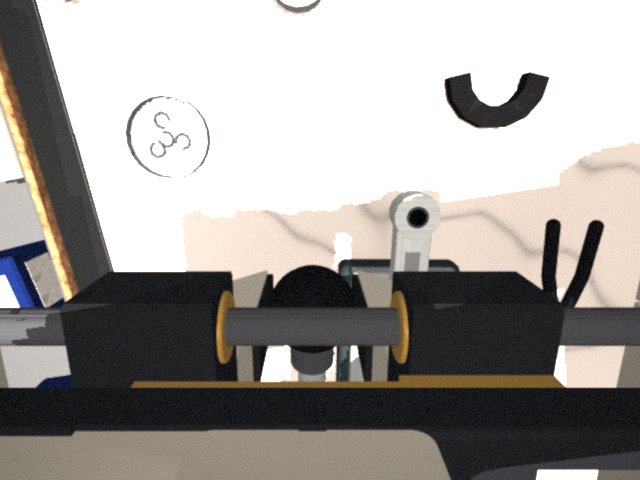

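View pics/s18.png

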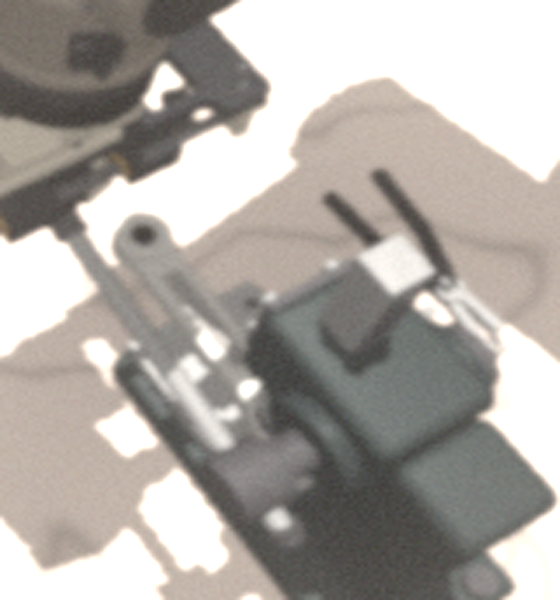

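Request:
play_rows(
  moves=[
    [[0.008, 0, -0.002, 0, -1], [0.014, 0, -0.001, 0, -1], [0.014, 0, 0, 0, -1], [0.014, 0, 0.001, 0, -1], [0.009, 0, 0.002, 0, -1], [0, 0, 0, 0, -1], [0, 0, 0, 0, -1], [0, 0, 0, 0, -1], [0, 0, 0, 0, -1], [0, 0, 0, 0, -1]],
  ],
)

```text
time: 26.45
tool_pos: [0.5905, 0.1027, 0.1342]
tool_rot: [-2.769, 1.563, -1.348]
contact_force: [-1.3, 1.1, 7.1]
opening: 0.0328
```

```bash
python3 - <<'E'
from pl import *
nxt([1.1,1.2,1.25,1.3,1.35])
E
```

```text
theta 1.087 r 0.1814 py -0.0809 foot down 26.09 mm, cap 6.09 t 26.45 F [-1.3  1.1  7.1] open 0.0328 tx [ 0.002 -0.008 -1.   ]
1.1 total [2.1 0.9 1.7]
1.2 total [19.7  0.9  5.4]
1.25 total [28.3  0.9  7.9]
1.3 total [36.9  0.9 10.8]
1.35 total [45.2  0.9 14.2]
```

Request:
play_rows(
  moves=[
    [[0.007, 0, 0.002, 0, -1], [0.009, 0, 0.002, 0, -1], [0.009, 0, 0.003, 0, -1], [0.007, 0, 0.003, 0, -1], [0.003, 0, 0.001, 0, -1], [0, 0, 0, 0, -1], [0, 0, 0, 0, -1], [0, 0, 0, 0, -1], [0, 0, 0, 0, -1], [0, 0, 0, 0, -1]],
  ],
)

```text
time: 27.45
tool_pos: [0.5917, 0.1089, 0.1042]
tool_rot: [-2.621, 1.556, -1.201]
contact_force: [-2.2, 1.3, 9.1]
opening: 0.0325
```

```bash
python3 - <<'E'
from pl import *
nxt([1.3,1.33,1.35])
import cv2
im=robot.read_camera("wrist").copy()
cv2.imwrite("pics/w19.png",cv2.convertScaleAbs(im[:,:,::-1],alpha=1.8))
im=robot.read_camera("scene")[:,:,::-1]
cv2.imwrite("pics/s19.png",cv2.convertScaleAbs(cv2.resize(im[240:440,320:480],None,fx=3.5,fy=3,interpolation=cv2.INTER_CUBIC),alpha=1.5))
E
```

```text
theta 1.256 r 0.1816 py -0.0809 foot down 30.15 mm, cap 10.15 t 27.45 F [-2.2  1.3  9.1] open 0.0325 tx [ 0.006 -0.014 -1.   ]
1.3 total [6.9 0.9 4.2]
1.33 total [11.9  0.9  6.2]
1.35 total [15.2  1.   7.6]
```

View pics/s19.png

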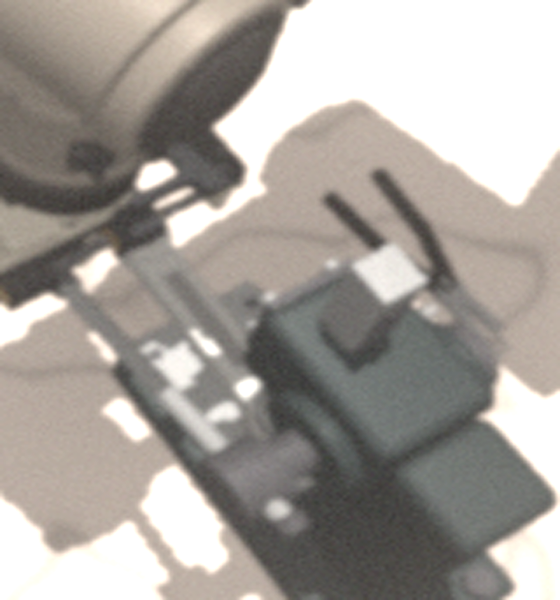

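View pics/w19.png

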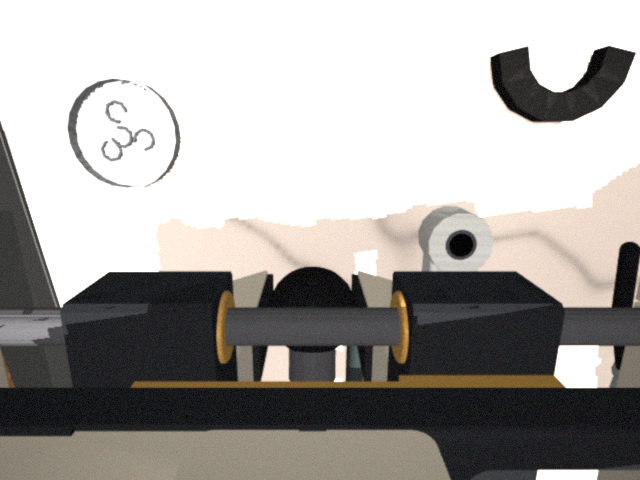

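Request:
play_rows(
  moves=[
    [[0.004, 0, 0.002, 0, -1], [0.005, 0, 0.002, 0, -1], [0.004, 0, 0.002, 0, -1], [0.002, 0, 0.001, 0, -1], [0, 0, 0, 0, -1], [0, 0, 0, 0, -1], [0, 0, 0, 0, -1], [0, 0, 0, 0, -1], [0, 0, 0, 0, -1], [0, 0, 0, 0, -1]],
  ],
)

```text
time: 28.55
tool_pos: [0.5922, 0.1112, 0.0965]
tool_rot: [-2.542, 1.548, -1.122]
contact_force: [-2.4, 1.0, 10.2]
opening: 0.0327
```

```bash
python3 - <<'E'
from pl import *
nxt([1.3,1.33,1.35])
import cv2
im=robot.read_camera("scene")[:,:,::-1]
S=lambda im:cv2.convertScaleAbs(cv2.resize(im[290:360,395:465],None,fx=8,fy=8,interpolation=cv2.INTER_CUBIC),alpha=1.5)
old=cv2.imread("pics/a_scene.png")
cv2.imwrite("pics/s20.png",np.hstack([S(old)[:, :390],S(im)[:, :390]]))
for h in (.335,.305,.3026,.300,.298): print(h,proj("scene",P((.5332,.2571,1.4121),[[0,0,h],[-.012,-.012,h],[.012,.012,h],[-.012,.012,h],[.012,-.012,h]])).round(1).tolist())
im=robot.read_camera("top")[:,:,::-1]
S=lambda im:cv2.convertScaleAbs(cv2.resize(im[215:265,175:225],None,fx=8,fy=8,interpolation=cv2.INTER_CUBIC),alpha=1.5)
cv2.imwrite("pics/t20.png",np.hstack([S(cv2.imread("pics/a_top.png")),S(im)]))
for h in (.335,.305,.3026,.300,.298): print(h,proj("top",P((.5332,.2571,1.4121),[[0,0,h]])).round(1).tolist())
E
```

```text
theta 1.301 r 0.1818 py -0.0809 foot down 31.23 mm, cap 11.23 t 28.55 F [-2.4  1.  10.2] open 0.0327 tx [ 0.01  -0.021 -1.   ]
1.3 total [-0.9  0.9  1.6]
1.33 total [4.2 1.  3.6]
1.35 total [7.5 1.  5.1]
0.335 [[436.2, 322.8], [424.4, 320.1], [448.0, 325.5], [437.2, 312.3], [435.0, 333.6]]
0.305 [[431.2, 330.7], [419.9, 328.1], [442.6, 333.3], [432.3, 320.5], [430.1, 341.2]]
0.3026 [[430.8, 331.3], [419.6, 328.7], [442.2, 333.9], [431.9, 321.1], [429.7, 341.7]]
0.3 [[430.4, 332.0], [419.2, 329.4], [441.7, 334.6], [431.5, 321.8], [429.3, 342.4]]
0.298 [[430.1, 332.5], [418.9, 329.9], [441.4, 335.0], [431.2, 322.3], [429.0, 342.9]]
0.335 [[196.9, 239.9]]
0.305 [[201.0, 241.8]]
0.3026 [[201.3, 242.0]]
0.3 [[201.6, 242.1]]
0.298 [[201.9, 242.2]]
```

View pics/s20.png

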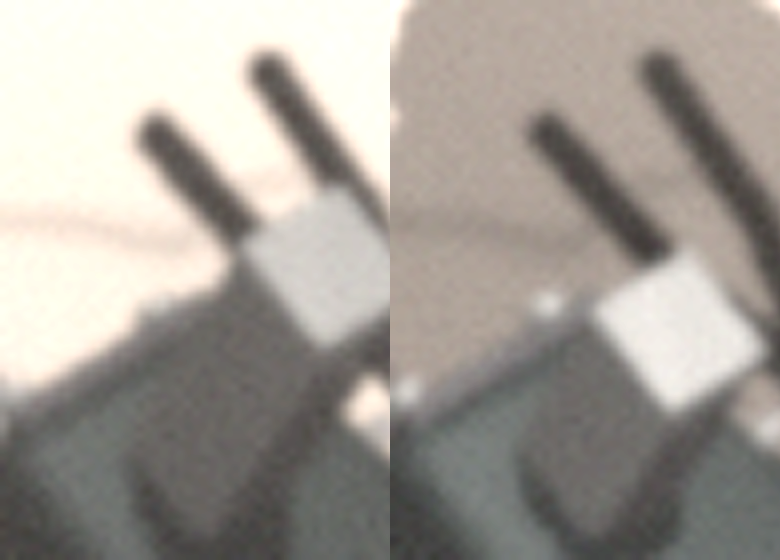

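View pics/t20.png

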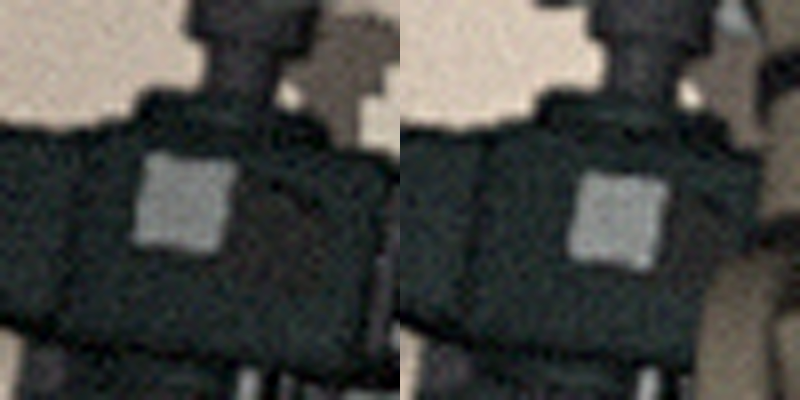

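Request:
play_rows(
  moves=[
    [[0.003, 0, 0.002, 0, -1], [0.003, 0, 0.002, 0, -1], [0.002, 0, 0.001, 0, -1], [0, 0, 0, 0, -1], [0, 0, 0, 0, -1], [0, 0, 0, 0, -1], [0, 0, 0, 0, -1], [0, 0, 0, 0, -1], [0, 0, 0, 0, -1], [0, 0, 0, 0, -1]],
  ],
)

```text
time: 29.65
tool_pos: [0.5923, 0.1111, 0.096]
tool_rot: [-2.527, 1.54, -1.106]
contact_force: [-1.8, 0.4, 10.7]
opening: 0.0324
```

```bash
python3 - <<'E'
from pl import *
nxt([1.33,1.35])
import cv2
im=robot.read_camera("scene")[:,:,::-1]
cv2.imwrite("pics/s21.png",cv2.convertScaleAbs(cv2.resize(im[240:440,320:480],None,fx=3.5,fy=3,interpolation=cv2.INTER_CUBIC),alpha=1.5))
S=lambda im:cv2.GaussianBlur(im[305:350,405:465].astype(np.float32).mean(2),(0,0),.7)
im2=robot.read_camera("wrist");cv2.imwrite("pics/w21.png",cv2.convertScaleAbs(im2[:,:,::-1],alpha=1.8))
E
```

```text
theta 1.304 r 0.1819 py -0.0809 foot down 31.30 mm, cap 11.30 t 29.65 F [-1.8  0.4 10.7] open 0.0324 tx [ 0.014 -0.027 -1.   ]
1.33 total [3.6 1.  3.5]
1.35 total [6.9 1.  5. ]
```

View pics/w21.png

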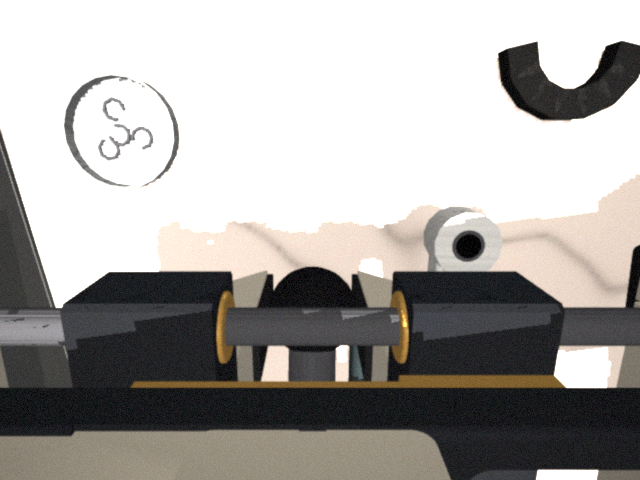

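View pics/s21.png

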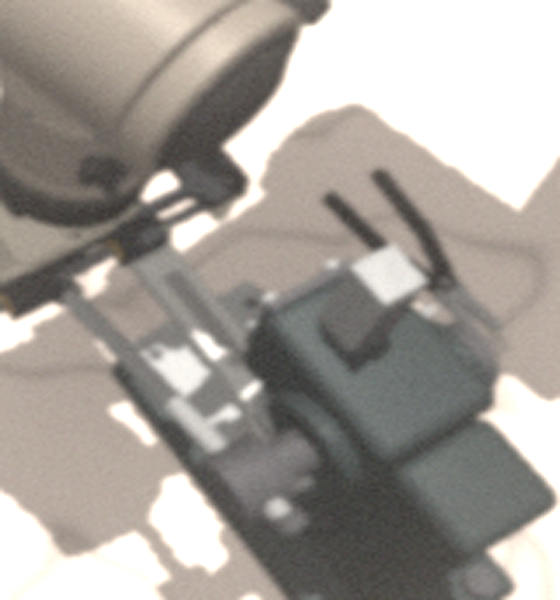

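Request:
play_rows(
  moves=[
    [[0.003, 0, 0.003, 0, -1], [0.003, 0, 0.002, 0, -1], [0.0015, 0, 0.001, 0, -1], [0.0008, 0, 0.0005, 0, -1], [0.0008, 0, 0.0005, 0, -1], [0.0008, 0, 0.0005, 0, -1], [0.0008, 0, 0.0005, 0, -1], [0.0008, 0, 0.0005, 0, -1], [0.0008, 0, 0.0005, 0, -1], [0.0008, 0, 0.0005, 0, -1]],
  ],
)

```text
time: 30.75
tool_pos: [0.5928, 0.113, 0.0897]
tool_rot: [-2.595, 1.53, -1.174]
contact_force: [-2.3, -0.6, 10.6]
opening: 0.0326
```

```bash
python3 - <<'E'
from pl import *
nxt([1.35])
robot.read_camera("scene");nxt([1.35]);robot.read_camera("scene");nxt([1.35])
E
```

```text
theta 1.341 r 0.1820 py -0.0810 foot down 32.17 mm, cap 12.17 t 30.75 F [-2.3 -0.6 10.6] open 0.0326 tx [ 0.016 -0.038 -0.999]
1.35 total [0.7 1.  2.5]
theta 1.340 r 0.1820 py -0.0809 foot down 32.17 mm, cap 12.17 t 30.80 F [-2.   0.6  9.9] open 0.0328 tx [ 0.016 -0.038 -0.999]
1.35 total [0.7 0.9 2.5]
theta 1.340 r 0.1820 py -0.0810 foot down 32.17 mm, cap 12.17 t 30.85 F [-2.2  1.2 10.1] open 0.0327 tx [ 0.016 -0.038 -0.999]
1.35 total [0.7 1.  2.5]
```

```bash
python3 - <<'E'
from pl import *
import cv2
def cen(im,x0,y0,x1,y1):
    g=cv2.resize(im[y0:y1,x0:x1].astype(np.float32),None,fx=6,fy=6,interpolation=cv2.INTER_CUBIC); sat=g.max(2)-g.min(2); g=g.mean(2)
    c=g[g.shape[0]//2,g.shape[1]//2]; m=((g>.8*c)&(sat<25)).astype(np.uint8)
    n,l,s,ct=cv2.connectedComponentsWithStats(m); i=l[g.shape[0]//2,g.shape[1]//2]
    return np.array([x0,y0])+(ct[i]+.5)/6-.5,s[i][4]/36
for c,b0,b1 in (("scene",(419,305,455,341),(412,313,450,349)),("top",(187,229,209,251),(191,231,213,253))):
    a=cen(cv2.imread(f"pics/a_{c}.png"),*b0); b=cen(robot.read_camera(c)[:,:,::-1],*b1); print(c,a,b,b[0]-a[0])
    p=[proj(c,P(Pp,[0,0,.335-d]))[0] for d in (0,.030,.032,.034)]; print([(q-p[0]).round(2) for q in p[1:]])
lev()
E
```

```text
scene (array([438.5574426 , 320.67774395]), np.float64(529.1111111111111)) (array([430.37200596, 331.03622434]), np.float64(226.91666666666666)) [-8.18543664 10.3584804 ]
[array([-4.93,  7.91]), array([-5.25,  8.42]), array([-5.56,  8.92])]
top (array([197.49991595, 239.91141368]), np.float64(110.16666666666667)) (array([201.83255865, 242.05885347]), np.float64(104.58333333333333)) [4.3326427  2.14743979]
[array([4.11, 1.93]), array([4.37, 2.06]), array([4.64, 2.18])]
theta 1.340 r 0.1820 py -0.0810 foot down 32.17 mm, cap 12.17 t 30.95 F [-2.8 -1.  10.4] open 0.0324 tx [ 0.016 -0.038 -0.999]
```

```bash
python3 -c "
from cell import robot
print(robot.hand_in())"
```

```text
the job is handed in; nothing more can be done
None
```

I laid the tensioner arm flat on the press bed with its stud under the ram's foot and let go of it. Then I gripped the lever knob, swung it down and handed the job in at about 31 s, still holding it.

**Last checks**
- **Tensioner placement:** after release, the pivot boss hole, bed edges and spring housing matched their predicted image positions to about 1–2 mm. I checked this before pulling the lever. The stud and fork themselves could not be seen directly once the press head covered them.
- **Lever and cap:** the knob position gives a lever angle of about 1.34 rad. That means the foot is down about 32.2 mm and the cap about 12.2 mm, well short of solid at 18 mm. The ram top in the top camera's picture also gave about 32 mm.
- **Steadiness:** the angle did not change over the last readings (about 0.2 s). The upward force on the tool was about 10 N, against the 9 N expected at the knob.

**What failed or disagreed**
- **First grasp:** it closed above the bar, because the real finger ends are about 20 mm short of the reported tool end. I went down further and gripped again.
- **Scene-camera check:** my automatic measurement of the ram drop failed because the segmented patch leaked into its surroundings, so I discarded it. An earlier reading of the ram-top corners by eye, at about 1.30 rad, gave about 31 mm of drop, in line with the lever angle then.
- **Knob radius:** it read 182 mm instead of 180 mm by the end, so there is a slight slip or offset in the grip.

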